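# Pack the stoppered flasks into the carrier for the ride home

### The arm

A 6-joint arm with a two-finger parallel gripper is mounted at the origin on the work surface. World frame = base frame: x ahead of the robot, y to its left, z up, the work surface at z = 0. Lengths are in mm, angles in degrees, forces in N, time in s.
With the tool pointing down it reaches from about 350 to 850 mm from the base axis. Payload 8.1 kg.
Tool frame: the origin (TCP) lies at the very end of the fingers, on their centre line; the grasp point (between the pads) lies 19 mm behind it (tcp_to_grasp is the distance from the TCP to the grasp point, in mm); z points along the fingers, x is the direction in which the jaws open and shut, and the axes are right-handed (so a half turn about z gives the same grasp; the last joint's range is limited). The gripper opens to 85 mm and grips with 20 to 120 N. Pads are 22 mm wide; open, the fingers measure 114 mm over their backs; the gripper's body (76 mm by 85 mm) begins 54 mm behind the grasp point. The pads swing forward as they close: fully open they stand 13 mm farther back than shut.
Start: joints at [58.361, 7.471, 85.268, -0, 87.261, -4.893], TCP at [269.999, 535.823, 231.292] pointing down, gripper open.
Joint ranges: [-169.43, 169.43], [-51.17, 129.36], [1.28, 143.12], [-76.62, 256.62], [0, 156.53], [-152.29, 152.29]. Speed limits (degrees/s): [136.94, 136.94, 159.86, 180, 180, 180].

### API

Orientations are given as [roll, pitch, yaw] about the fixed x, y, z axes, in that order (R = Rz(yaw) Ry(pitch) Rx(roll)).
In Python, from bench import * gives the robot as it stands. The module is installed in compiled form; this text tells all that it offers.
- The arm moves only by the tool apply_moves, never from a script. Its argument "targets" is text: rows parted by semicolons, each of 7 numbers parted by spaces: the turn, a rotation vector about the tool's x, y, z in rad, then the shift along the tool's x, y, z in cm, then the finger opening in cm, from 0 to 8.54. A call has exactly 5 rows; each row is the pose to reach, as a shift and turn from the pose commanded when the call began, along the tool's axes at that moment; what a row does not reach only later rows make up. A row lasts 1/10 s, in which the tool goes at most 50 mm and 8.59 degrees, less where a joint would pass 70% of its speed; a pose out of reach is approached as far as the arm can. A call with a gripper value outside its range is refused whole. The fingers move at their own pace and stop on an object; "force" is the grip in N (left out, the last holds). Time passes only in rows, so rows that repeat a pose let the fingers close, or fill a call up. It gives the time, the measured TCP pose, the force and the opening at its end, in the units of the state.
- sense(): the state, without advancing time (a new reading comes with each control period).
- snapshot(name): name is "scene" or "top" or "wrist"; returns the picture (420x560x3 uint8, red, green, blue); there is no depth.
- camera_model(name): a dict with "fx", "fy", "cx", "cy" (pixels), "position" and "attitude" of the camera in the world; the wrist camera has in their place "T_tool_cam" (4x4, takes a point from camera to tool coordinates, whose origin is the TCP and whose axes are the tool frame's). Camera axes: x right, y up, looking along -z (the intrinsics and any distortion apply to the point x, -y, -z); pixel columns grow to the right and rows downward; lengths in mm; the calibration is good to about 2 mm. The wrist camera is an equidistant fisheye: a pixel r from the principal point sees the ray r / f radians off the axis. A picture is of the moment at which its call begins: read the wrist's pose just before it. camera_model takes no time and is no camera call.
- hand_in(): hands the job in, once; it reports no verdict.
Trained networks look in the newest picture that a camera, given by its name, has taken for a name from the list of things; names that differ only in an ending like _2 or _b are one class to them, and where a whole thing is asked for, a point or a joint stands for the part that bears it (a point fixed in the world has none). Each returns a list of dicts, best first, with "confidence" (0 to 1); they miss things now and then, are a little off and sometimes report something else, mostly with a low value. They report only what shows in the picture. A call takes as long as a camera call. They do not tell look-alikes from the thing itself.
- recognise(camera, query): "at" ([row, column] in pixels, amid what is visible of it).
- place_of(camera, query): "at" ([row, column] in pixels: a listed point, or the origin of a listed thing).
The state is a dict: "time": time; "joint_pos": joint angles; "qd": joint speeds; "joint_efforts": joint torques, N m; "tool_pos": TCP position; "tcp_rot": TCP orientation; "ft_force": force on the tool from outside, world axes, zero at the start; "wrist_torque": the same for the moment, N m; "finger_gap": finger opening in mm.
Only numpy, scipy, OpenCV 4.12 (cv2) and the standard library are available. Lean on these libraries where they do the work, as an engineer would, in place of code of your own. Each camera call takes 0.05 s, during which the arm holds its last target. There are 200 camera calls.

### The job

The workshop is over: pack the flasks for the ride home. Stand every flask that is on the table upright in a pocket of the carrier and put a stopper fully home in each one; then lay the hold-down bar across the carrier in the notches of its two end posts, and last flip both cam levers right over onto the bar to lock it. Do not knock over the plastic cups; spare stoppers may stay in their stand.

Things in the scene. Friction and masses are not known exactly. Their poses are not given: they have to be found in the camera images.
- carrier: Fixed plywood bottle carrier, 71 x 364 mm (x, y); place and yaw vary. Origin: centre of its underside on the table; y along its length, z up. Four open pockets 57 mm square in a row, centres at x = 0, y = -93, -31, 31, 93 mm, floor at z = 8 mm, walls and 5 mm dividers up to z = 30 mm. An end post beyond each end of the row; outboard of each post a cam lever.
- bar: Hold-down bar: plain aluminium bar, 18 (x) x 290 (y) x 14 mm (z), about 0.19 kg, loose on the table in front of the carrier. Origin: centre of its underside; y along its length. In the notches its underside is at carrier z = 111 mm, 3 mm above the heads of seated stoppers, with +-3 mm play sideways and about +-10 mm endwise.
- notch_left (a point): Middle of the floor of the open-topped notch in the carrier's +y end post: carrier x = 0, y = +130.5, z = 111 mm. The notch is 24 mm wide in x, 18 mm long, runs through along y; its cheeks are 11 mm high.
- notch_right (a point): Middle of the floor of the open-topped notch in the carrier's -y end post: carrier x = 0, y = -130.5, z = 111 mm. The notch is 24 mm wide in x, 18 mm long, runs through along y; its cheeks are 11 mm high.
- flask1: Conical glass flask, about 70 g; all are alike and two to four are present (None if absent). Origin: centre of its underside, z up its axis. Base 52 mm across, tapering to a straight neck 30 mm across from z = 56 to the rim at z = 86 mm; bore 24 mm, 30 mm deep. Starts upright on the table on the robot's right, among the craft things.
- flask2: Flask 2, just like flask1 (None if absent).
- flask3: Flask 3, just like flask1 (None if absent).
- flask4: Flask 4, just like flask1 (None if absent).
- stopper1: Stopper, about 22 g: cork shank tapering from 22 to 16 mm across, 24 mm long, under a wooden head 32 mm across, 14 mm thick. Origin: centre of the shank's lower end, z up through the head. Starts in the stand, head up, shank end 12 mm above the table. Seated, the head lies on the rim, shank end 62 mm above the flask's underside. All five are alike and fit any flask.
- stopper2: Stopper 2, just like stopper1.
- stopper3: Stopper 3, just like stopper1.
- stopper4: Stopper 4, just like stopper1.
- stopper5: Stopper 5, just like stopper1.
- stand: Fixed slotted wooden stand, 232 (x) x 74 (y) mm, on the robot's left. The stoppers hang in a 27 mm slot along its x, about 42 mm apart, heads resting on two battens (51 mm over both, top at z = 36 mm). Origin: centre of its underside.
- cam_left (a joint): Steel cam lever at the carrier's +y end; hinge at carrier y = +166, z = 131 mm, about its +x axis. Rad: 0 = open, arm leaning 0.4 outward (+y); 0.4 = upright; 1.97 = locked, arm flat inward on top of the bar. Starts at 0 to 0.25. Arm 16 mm wide, 12 thick, reaching 76 mm from the hinge. Friction holds it anywhere; about 2 N at the tip moves it.
- cam_left_tip (a point): Point on the centre line of cam_left's arm, 66 mm from its hinge.
- cam_right (a joint): Steel cam lever at the carrier's -y end; hinge at carrier y = -166, z = 131 mm, about its -x axis. Rad: 0 = open, arm leaning 0.4 outward (-y); 0.4 = upright; 1.97 = locked, arm flat inward on top of the bar. Starts at 0 to 0.25. Arm 16 mm wide, 12 thick, reaching 76 mm from the hinge. Friction holds it anywhere; about 2 N at the tip moves it.
- cam_right_tip (a point): Point on the centre line of cam_right's arm, 66 mm from its hinge.
- cup1: Clear plastic drinking cup, 72 mm across at the rim, 100 mm tall, standing upright; not part of the job. Origin: centre of its underside.
- cup2: Clear plastic drinking cup, 72 mm across at the rim, 100 mm tall, standing upright; not part of the job. Origin: centre of its underside.
There are look-alikes about, which are no part of the job. What is shaped like the flask3 but blue is not meant. What is shaped like the stopper5 but turquoise is not meant.

How it is judged:
By the outcome, as a careful person would: the job done as asked, in the order asked, and still so for the second after the job is handed in, with the robot touching nothing.
Of flask1, flask2, flask3, flask4 only 2 to 4 are there at a start; the rules pass over those that are not, and their reading is None.
At some moment in a run one of flask1, flask2, flask3, flask4 may be knocked a few centimetres aside while the robot is not near it.
Once in a run the grip may slacken for a moment while it holds something.
It also fails if it takes over 210 s, if anything falls off the work surface, if the arm or the gripper's body presses on something with over 40 N, if the wrist force passes 120 N, or if a joint passes its speed limit or range.

## Working session

There is one attempt and no reset: what is moved stays moved. The work goes in short steps, Python scripts to look and compute and a tool call to move; the robot and the scene stay as the last step left them, time stands still between calls to the robot, and variables do not carry over. Pictures are saved under pics/ and viewed, about 12 in all and at most 16, crops included, and the job is handed in when it is done.

Besides the shell and the picture viewer there is one more tool, called by a JSON object that holds its "method" and its "body", one argument or row to a line. apply_moves: Moves the arm, as the interface text tells. Its arguments: {"type":"object","properties":{"targets":{"type":"string"},"force":{"type":"number"}},"required":["targets"]}

```bash
mkdir -p pics
cat > h.py <<'E'
from bench import *
import numpy as np, cv2
from scipy.spatial.transform import Rotation as R
def att(m):
    a=np.array(m["attitude"],float)
    return a if a.shape==(3,3) else R.from_euler('xyz',a,degrees=True).as_matrix()
def save(n,p):
    im=snapshot(n); cv2.imwrite('pics/'+p+'.png',im[:,:,::-1]); return im
def ray(n,at,s=None):
    m=camera_model(n); r,c=at
    u,v=(c-m["cx"])/m["fx"],(r-m["cy"])/m["fy"]
    if n=="wrist":
        T=np.array(m["T_tool_cam"]); th=np.hypot(u,v); k=np.sin(th)/max(th,1e-9)
        d=np.array([u*k,-v*k,-np.cos(th)])
        Rt=R.from_euler('xyz',s["tcp_rot"],degrees=True).as_matrix()
        return Rt@T[:3,3]+np.array(s["tool_pos"]), Rt@T[:3,:3]@d
    d=np.array([u,-v,-1.0]); return np.array(m["position"],float), att(m)@d
def onz(n,at,z,s=None):
    p,d=ray(n,at,s); return p+d*(z-p[2])/d[2]
E
python3 - <<'E'
from h import *
s=sense();print(s)
for n in("scene","top","wrist"):
    m=camera_model(n);print(n,m)
a=save("scene","s0");b=save("top","t0")
for q,z in(("flask1",0),("stopper1",12),("carrier",0),("bar",0),("notch_left",111),("notch_right",111),("cam_left_tip",190),("cam_right_tip",190),("cup1",0),("stand",0)):
    for n in("top","scene"):
        for d in place_of(n,q): print(q,n,round(d["confidence"],2),np.round(d["at"]),np.round(onz(n,d["at"],z)[:2]))
E
```

```text
{'time': 0.0, 'joint_pos': array([ 5.83619410e+01,  7.51553689e+00,  8.53305617e+01,  8.62959713e-04,
        8.72609848e+01, -4.89106587e+00]), 'qd': array([ 0.07134236, -0.02610255, -0.05043765, -0.1003255 ,  0.1515777 ,
        0.02902649]), 'joint_efforts': array([-1.02144448e-03, -5.69384766e+01, -5.00562501e+01, -2.77599793e-04,
        1.48382667e-02,  7.15802662e-05]), 'tool_pos': array([269.69493435, 535.34872714, 230.22766853]), 'tcp_rot': array([-1.79990011e+02,  1.06619967e-01,  6.32529741e+01]), 'ft_force': array([ 0.26820576, -0.03568067,  0.24246049]), 'wrist_torque': array([-0.0010305 ,  0.01079519, -0.04870866]), 'finger_gap': 85.59116990205064}
scene {'fx': 466.60846314642146, 'fy': 466.60846314642146, 'cx': 281.4812150855297, 'cy': 208.7698216048513, 'position': array([1104.8780328 ,  335.43124081,  903.24114599]), 'attitude': array([ 40.96829968,  -0.29382169, 120.46286985])}
top {'fx': 385.1730244122656, 'fy': 385.1730244122656, 'cx': 280.7698374452397, 'cy': 214.95349159562616, 'position': array([ 454.23238268,   30.12541089, 1023.36238284]), 'attitude': array([
[... 1677 characters left out ...]
ght top 0.8 [187. 328.] [ 592. -113.]
notch_right top 0.27 [296. 192.] [330. 203.]
notch_right scene 0.65 [212. 222.] [ 585. -118.]
notch_right scene 0.61 [196. 167.] [ 609. -256.]
cam_left_tip top 0.79 [165. 189.] [623. 203.]
cam_left_tip scene 0.73 [267. 348.] [629. 201.]
cam_left_tip scene 0.26 [378. 354.] [810. 295.]
cam_right_tip top 0.61 [190. 352.] [ 574. -154.]
cam_right_tip scene 0.72 [176. 201.] [ 576. -172.]
cup1 top 0.82 [298. 193.] [310. 222.]
cup1 top 0.78 [143. 178.] [720. 275.]
cup1 scene 0.83 [377. 348.] [735. 274.]
cup1 scene 0.62 [224. 399.] [320. 220.]
cup1 scene 0.31 [196. 167.] [ 541. -338.]
stand top 0.72 [224. 153.] [500. 333.]
stand scene 0.57 [298. 422.] [492. 341.]
```

Run:
```python
import cv2,numpy as np
t=cv2.imread('pics/t0.png');s=cv2.imread('pics/s0.png')
cv2.imwrite('pics/t0b.png',cv2.resize(t[90:330,120:440],(800,600),interpolation=3))
cv2.imwrite('pics/s0b.png',cv2.resize(s[120:420,100:500],(800,600),interpolation=3))
```

```text
(no output)
```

View pics/t0b.png

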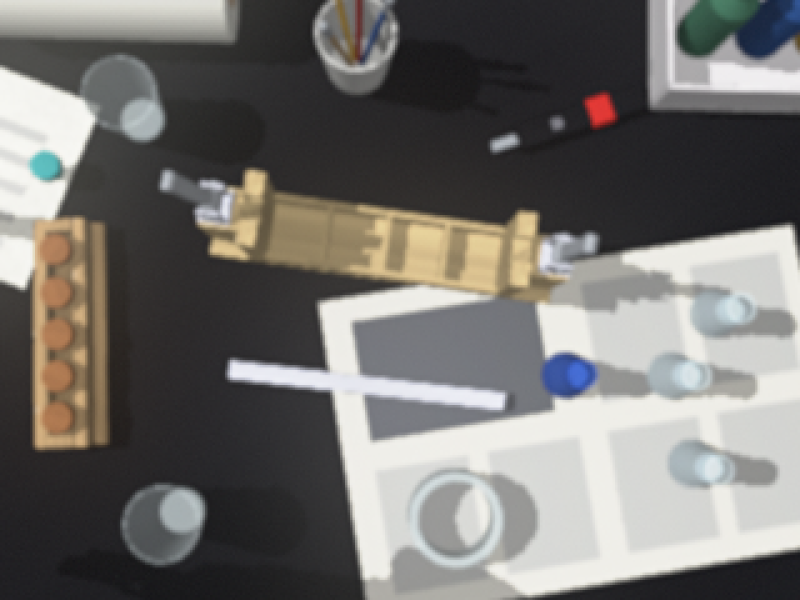

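View pics/s0b.png

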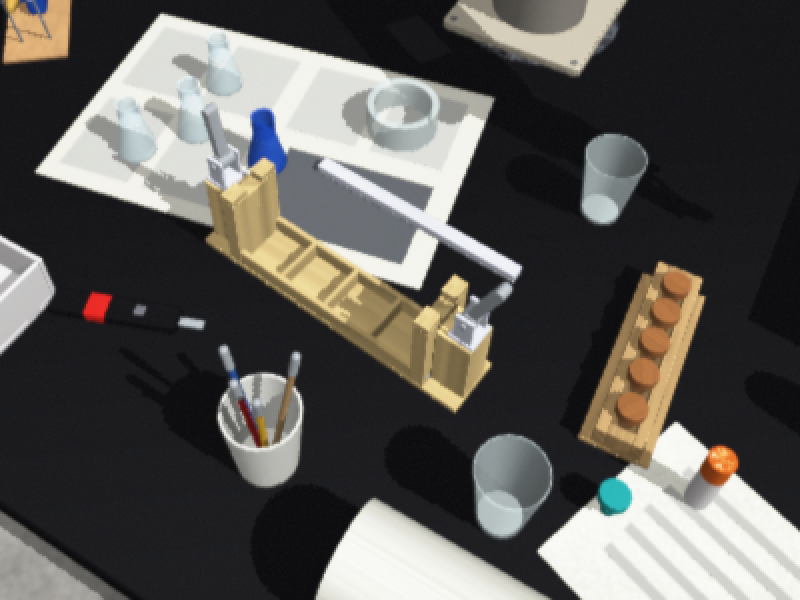

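The pictures show three clear flasks, at about (340,214), (389,241) and (395,273) px in the top view, with a blue decoy beside them. They also show five brown stoppers in the stand, a turquoise decoy on the paper, the bar in front of the carrier, and two cups. Next I'll write a move planner and hover over the carrier for a closer look.

```bash
cat >> h.py <<'E'
def pl(*wps,maxd=220,maxa=40):
    """world way-points (x,y,z,yaw) -> one line per call: rz[rad], shift[cm] in tool axes"""
    s=sense(); p=np.array(s["tool_pos"]); Rm=R.from_euler('xyz',s["tcp_rot"],degrees=True)
    print("at",np.round(p,1),np.round(s["tcp_rot"],1),"gap",round(s["finger_gap"],1),"F",np.round(s["ft_force"],1),"t",round(s["time"],1))
    for x,y,z,w in wps:
        q=np.array([x,y,z],float); Rq=R.from_euler('xyz',[180,0,w],degrees=True)
        rv=(Rm.inv()*Rq).as_rotvec()
        n=int(max(1,np.ceil(np.linalg.norm(q-p)/maxd),np.ceil(np.degrees(np.linalg.norm(rv))/maxa)))
        for i in range(n):
            sh=Rm.inv().apply((q-p)/n)/10
            print("  turn",np.round(rv/n,3),"shift",np.round(sh,2))
            Rm=Rm*R.from_rotvec(rv/n)
        p=q
E
python3 - <<'E'
from h import *
pl((560,14,330,-7.5))
E
```

```text
at [270.  535.8 231.3] [180.    0.   63.3] gap 85.4 F [-0.2  1.  -0.9] t 1.1
  turn [0.    0.    0.412] shift [-11.18  16.46  -3.29]
  turn [0.    0.    0.412] shift [-3.66 19.56 -3.29]
  turn [0.    0.    0.412] shift [ 4.47 19.39 -3.29]
```

{"method": "apply_moves", "body": {
  "targets": "0 0 .41 -11.2 16.5 -3.3 8.5;0 0 .41 -11.2 16.5 -3.3 8.5;0 0 .41 -11.2 16.5 -3.3 8.5;0 0 .41 -11.2 16.5 -3.3 8.5;0 0 .41 -11.2 16.5 -3.3 8.5"
}}

```text
time: 1.6
tool_pos: [370.1, 357.7, 266.0]
tcp_rot: [179.9, -0.1, 39.5]
ft_force: [0.6, -0.4, -0.3]
finger_gap: 85.1
```

{"method": "apply_moves", "body": {
  "targets": "0 0 .41 -3.7 19.6 -3.3 8.5;0 0 .41 -3.7 19.6 -3.3 8.5;0 0 .41 -3.7 19.6 -3.3 8.5;0 0 .41 -3.7 19.6 -3.3 8.5;0 0 .41 -3.7 19.6 -3.3 8.5"
}}

```text
time: 2.1
tool_pos: [466.4, 183.1, 298.5]
tcp_rot: [179.9, -0.1, 16.0]
ft_force: [-0.7, -0.1, -0.6]
finger_gap: 85.2
```

{"method": "apply_moves", "body": {
  "targets": "0 0 .41 4.5 19.4 -3.3 8.5;0 0 .41 4.5 19.4 -3.3 8.5;0 0 .41 4.5 19.4 -3.3 8.5;0 0 .41 4.5 19.4 -3.3 8.5;0 0 .41 4.5 19.4 -3.3 8.5"
}}

```text
time: 2.6
tool_pos: [563.5, 9.6, 330.5]
tcp_rot: [179.9, -0.1, -7.5]
ft_force: [-0.3, 0.1, 0.8]
finger_gap: 85.0
```

```bash
cat >> h.py <<'E'
def look(p,*qs):
    s=sense(); save("wrist",p)
    for q,z in qs:
        for d in place_of("wrist",q):
            if d["confidence"]>.3: print(q,round(d["confidence"],2),np.round(d["at"]),np.round(onz("wrist",d["at"],z,s)[:2],1))
    return s
E
python3 - <<'E'
from h import *
s=look("w1",("notch_left",111),("notch_right",111),("carrier",0),("bar",0),("flask1",0))
pl((400,-200,300,-7.5))
E
```

```text
notch_left 0.94 [ 50. 316.] [621.4 146.1]
notch_right 0.84 [267. 312.] [ 587.9 -114.1]
carrier 0.64 [150. 306.] [602.9  17.7]
bar 0.81 [154. 206.] [455.6  32.2]
flask1 0.91 [275. 242.] [ 473.4 -177.1]
flask1 0.85 [340. 207.] [ 376.6 -317.3]
flask1 0.78 [324. 252.] [ 471.9 -284.7]
flask1 0.66 [338. 287.] [ 531.7 -327.3]
at [561.   15.2 330.1] [-180.     0.    -7.1] gap 85.1 F [-0.9  0.4  0.2] t 2.9
  turn [-0.     0.     0.004] shift [-6.66 11.67  1.5 ]
  turn [-0.     0.     0.004] shift [-6.62 11.7   1.5 ]
```

View pics/w1.png

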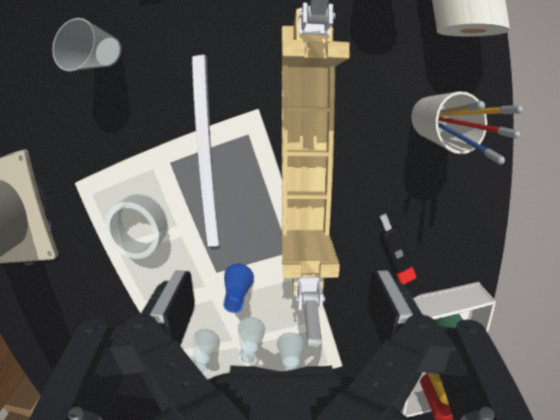

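The wrist view shows the carrier running from row 20 to 270 at about column 312, the bar at columns 200-210, and the flasks at rows 275-340. The arm was still settling when I took it, so I'll let it settle before the next look, which will be at the flasks.

{"method": "apply_moves", "body": {
  "targets": "0 0 0 -4.0 11.8 3.5 8.5;0 0 0 -4.0 11.8 3.5 8.5;0 0 0 -4.0 11.8 3.5 8.5;0 0 0 -4.0 11.8 3.5 8.5;0 0 0 -4.0 11.8 3.5 8.5"
}}

```text
time: 3.4
tool_pos: [506.7, -97.6, 295.4]
tcp_rot: [-180.0, -0.0, -7.2]
ft_force: [-0.8, 0.4, 0.1]
finger_gap: 85.0
```

{"method": "apply_moves", "body": {
  "targets": "0 0 0 -2.0 3 1 8.5;0 0 0 -4.0 7 2 8.5;0 0 0 -4.0 10.8 3.5 8.5;0 0 0 -4.0 10.8 3.5 8.5;0 0 0 -4.0 10.8 3.5 8.5"
}}

```text
time: 3.9
tool_pos: [454.2, -199.7, 260.4]
tcp_rot: [-180.0, -0.0, -7.2]
ft_force: [0.0, 0.8, 0.2]
finger_gap: 85.1
```

Run:
```python
from h import *
sense();snapshot("wrist")
print(np.round(sense()["tool_pos"],1))
s=look("w2",("flask1",0),("notch_left",111),("notch_right",111),("bar",0))
pl()
for f in ((538,-335),(464,-293),(377,-311)): print(f, np.hypot(*f))
```

```text
[ 454.6 -199.3  260.9]
flask1 0.96 [231. 300.] [ 470.5 -287.7]
flask1 0.95 [254. 236.] [ 378.2 -310.8]
flask1 0.88 [257. 348.] [ 533.2 -336.9]
flask1 0.79 [152. 291.] [ 470.6 -179.9]
notch_left 0.52 [256. 234.] [ 399.7 -260. ]
notch_right 0.58 [ 86. 409.] [ 586.1 -111.2]
bar 0.74 [148. 450.] [ 690.  -194.8]
at [ 454.4 -199.6  260.9] [ 1.8e+02 -1.0e-01 -7.1e+00] gap 85.1 F [ 0.6 -1.  -0. ] t 4.2
(538, -335) 633.7736188892687
(464, -293) 548.7667992872747
(377, -311) 488.72282533149604
```

View pics/w2.png

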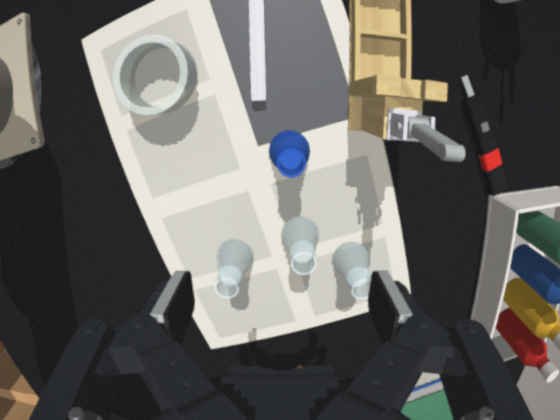

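The flasks' rims sit at about (288,228), (263,304) and (289,360) px. I'll cross-check the base estimates against the rims and use all the carrier views to settle its pose.

Run:
```python
from h import *
s=sense()
for a in((288,228),(263,304),(289,360)): print(np.round(onz("wrist",a,86,s)[:2],1))
pl((470,-289,200,-7.2),(470,-289,57,-7.2))
```

```text
[ 378.9 -313.4]
[ 469.7 -290.6]
[ 532.4 -335.4]
at [ 454.4 -199.6  260.9] [ 1.8e+02 -1.0e-01 -7.1e+00] gap 85.1 F [ 0.6 -1.  -0. ] t 4.2
  turn [ 0.    -0.001  0.001] shift [2.65 8.67 6.09]
  turn [-0.  0. -0.] shift [ 0.  -0.  14.3]
```

{"method": "apply_moves", "body": {
  "targets": "0 0 0 1 3 2 8.5;0 0 0 2 6 4 8.5;0 0 0 2.67 8.8 6.1 8.5;0 0 0 2.67 8.8 6.1 8.5;0 0 0 2.67 8.8 6.1 8.5"
}}

```text
time: 4.7
tool_pos: [468.9, -290.8, 198.7]
tcp_rot: [-179.9, 0.1, -7.2]
ft_force: [0.6, 0.4, 0.3]
finger_gap: 85.2
```

{"method": "apply_moves", "body": {
  "targets": "0 0 0 0 0 4 8.5;0 0 0 0 0 8 8.5;0 0 0 0 0 12 8.5;0 0 0 0 0 14 8.5;0 0 0 0 0 14.5 8.5"
}}

```text
time: 5.2
tool_pos: [468.2, -289.0, 52.5]
tcp_rot: [-179.9, 0.2, -7.1]
ft_force: [0.1, 0.4, -1.1]
finger_gap: 85.0
```

Run:
```python
from h import *
snapshot("wrist");pl();save("wrist","w3")
```

```text
at [ 468.8 -289.7   53.4] [-1.799e+02  1.000e-01 -7.200e+00] gap 84.6 F [-1.   0.4  0. ] t 5.2
```

View pics/w3.png

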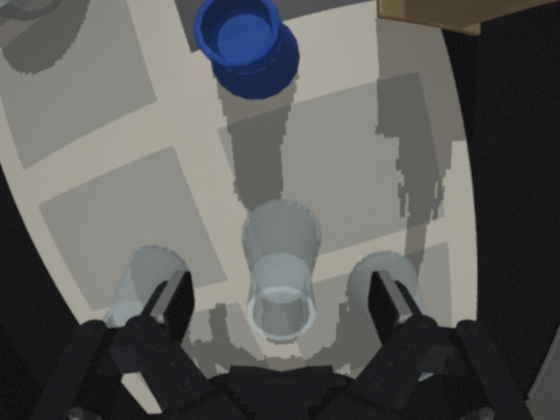

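Run:
```python
from h import *
s=sense();print(np.round(onz("wrist",(313,281),86,s)[:2],1))
pl((469,-290,160,-7.3),(495,-190,160,-7.3),(500,-60,160,-7.3),(555,10,160,-7.5),maxd=150)
```

```text
[ 470.2 -291.6]
at [ 469.7 -290.6   55.1] [180.   -0.   -7.2] gap 85.0 F [0.1 0.3 0.5] t 5.3
  turn [ 0.    -0.     0.002] shift [ -0.07  -0.05 -10.49]
  turn [-0.  0.  0.] shift [  1.31 -10.25  -0.  ]
  turn [-0.  0.  0.] shift [ -1.16 -12.96  -0.  ]
  turn [-0.    -0.     0.003] shift [ 4.57 -7.64 -0.  ]
```

{"method": "apply_moves", "body": {
  "targets": "0 0 0 0 0 0 1;0 0 0 0 0 0 1;0 0 0 0 0 0 1;0 0 0 0 0 0 1;0 0 0 0 0 0 1",
  "force": 50
}}

```text
time: 5.8
tool_pos: [469.7, -291.7, 55.4]
tcp_rot: [180.0, -0.1, -7.2]
ft_force: [-0.2, 0.3, 6.7]
finger_gap: 28.5
```

{"method": "apply_moves", "body": {
  "targets": "0 0 0 0 0 0 1;0 0 0 0 0 0 1;0 0 0 0 0 0 1;0 0 0 0 0 0 1;0 0 0 0 0 -1 1"
}}

```text
time: 6.3
tool_pos: [468.2, -290.6, 63.4]
tcp_rot: [-179.9, 0.1, -7.2]
ft_force: [-0.1, 0.6, -1.8]
finger_gap: 28.9
```

{"method": "apply_moves", "body": {
  "targets": "0 0 0 0 0 -2 1;0 0 0 0 0 -4 1;0 0 0 0 0 -6 1;0 0 0 0 0 -8 1;0 0 0 0 0 -9.7 1"
}}

```text
time: 6.8
tool_pos: [469.1, -291.3, 162.9]
tcp_rot: [180.0, -0.0, -7.2]
ft_force: [0.1, -0.3, -1.4]
finger_gap: 28.0
```

{"method": "apply_moves", "body": {
  "targets": "0 0 0 .3 -2 0 1;0 0 0 .5 -4 0 1;0 0 0 .8 -6 0 1;0 0 0 1.1 -8 0 1;0 0 0 1.3 -10 0 1"
}}

```text
time: 7.3
tool_pos: [494.5, -192.8, 161.6]
tcp_rot: [-180.0, 0.0, -7.2]
ft_force: [0.2, -0.3, -0.9]
finger_gap: 28.3
```

{"method": "apply_moves", "body": {
  "targets": "0 0 0 -.2 -2.6 0 1;0 0 0 -.4 -5.2 0 1;0 0 0 -.6 -7.8 0 1;0 0 0 -.9 -10.4 0 1;0 0 0 -1.1 -13 0 1"
}}

```text
time: 7.8
tool_pos: [499.7, -62.2, 161.6]
tcp_rot: [-180.0, 0.0, -7.2]
ft_force: [1.1, 0.5, -0.6]
finger_gap: 28.4
```

{"method": "apply_moves", "body": {
  "targets": "0 0 0 1.2 -2 0 1;0 0 0 2.4 -4 0 1;0 0 0 3.6 -6 0 1;0 0 0 4.6 -7.6 0 1;0 0 0 4.6 -7.6 0 1"
}}

```text
time: 8.3
tool_pos: [555.9, 8.0, 161.6]
tcp_rot: [-180.0, -0.0, -7.1]
ft_force: [-0.8, 0.6, -1.1]
finger_gap: 28.4
```

Run:
```python
from h import *
snapshot("wrist");pl()
s=look("w4",("notch_left",111),("notch_right",111),("flask1",107),("carrier",0))
```

```text
at [555.2   7.  161.4] [180.    0.   -7.1] gap 28.3 F [ 0.1  0.3 -1. ] t 8.3
notch_left 0.65 [  5. 359.] [620. 146.]
flask1 0.71 [228. 280.] [555.6  10.5]
flask1 0.65 [341. 232.] [504.7 -83.3]
carrier 0.67 [173. 327.] [602.2  17.7]
```

View pics/w4.png

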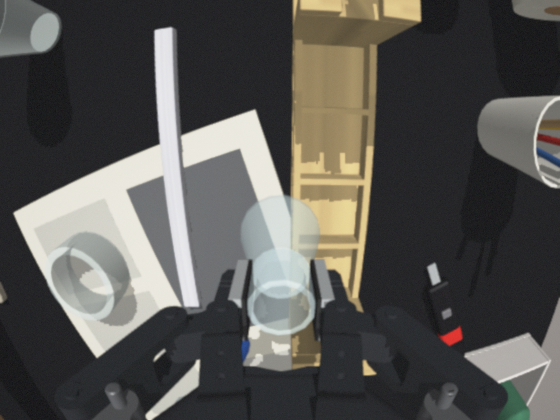

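The flask is held upright at about (230,280) px. The dividers show at about rows 107, 180 and 243, around columns 332-335.

Run:
```python
from h import *
s=sense()
im=cv2.imread('pics/w4.png'); cv2.imwrite('pics/w4b.png',cv2.resize(im[30:270,270:430],(533,800),interpolation=3)[:600])
for a in((107,298),(107,373),(180,301),(180,367),(243,304),(243,360),(107,335),(180,333),(243,331)): print(a,np.round(onz("wrist",a,30,s)[:2],1))
```

```text
(107, 298) [579.6  82.6]
(107, 373) [643.5  76.7]
(180, 301) [574.8  19.8]
(180, 367) [633.4  12.9]
(243, 304) [571.2 -40.3]
(243, 360) [624.2 -47.7]
(107, 335) [610.5  79.4]
(180, 333) [602.7  16.4]
(243, 331) [596.4 -43.8]
```

View pics/w4b.png

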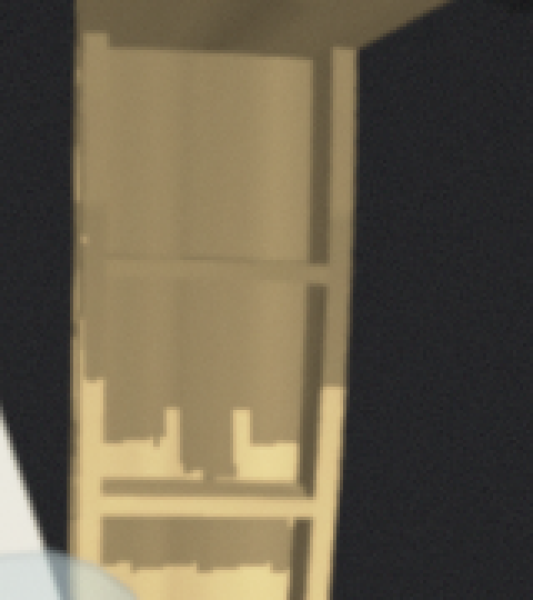

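Run:
```python
from h import *
s=sense()
for a in((111,302),(111,369),(111,335),(182,300.3),(182,365),(182,332.5)): print(a,np.round(onz("wrist",a,30,s)[:2],1))
pl()
```

```text
(111, 302) [582.5  78.9]
(111, 369) [639.6  73.5]
(111, 335) [610.1  76. ]
(182, 300.3) [574.   18.1]
(182, 365) [631.5  11.3]
(182, 332.5) [602.1  14.7]
at [554.7   5.6 161.4] [180.    0.   -7.3] gap 28.4 F [-0.   0.1 -0.2] t 8.6
```

{"method": "apply_moves", "body": {
  "targets": "0 0 0 1.2 -1.2 0 1;0 0 0 2.4 -2.4 0 1;0 0 0 3.6 -3.6 0 1;0 0 0 4.67 -4.53 0 1;0 0 0 4.67 -4.53 0 1"
}}

```text
time: 9.1
tool_pos: [607.9, 45.6, 161.4]
tcp_rot: [-180.0, -0.0, -7.2]
ft_force: [0.2, 0.1, -1.2]
finger_gap: 28.7
```

{"method": "apply_moves", "body": {
  "targets": "0 0 0 0 0 2 1;0 0 0 0 0 4 1;0 0 0 0 0 6 1;0 0 0 0 0 6.8 1;0 0 0 0 0 6.8 1"
}}

```text
time: 9.6
tool_pos: [605.6, 44.8, 91.8]
tcp_rot: [180.0, 0.2, -7.3]
ft_force: [-0.5, 0.4, -1.1]
finger_gap: 28.3
```

Run:
```python
from h import *
for i in range(2): print(np.round(sense()["tool_pos"],1)); snapshot("wrist")
im=save("wrist","w5");pl()
cv2.imwrite('pics/w5b.png',cv2.resize(im[100:340,180:400,::-1],(660,720),interpolation=3)[:600])
```

```text
[605.6  44.8  91.8]
[606.6  44.9  93.2]
at [607.9  45.1  94.8] [-1.8e+02 -1.0e-01 -7.2e+00] gap 28.3 F [-0.2  0.6 -1.6] t 9.8
```

View pics/w5b.png

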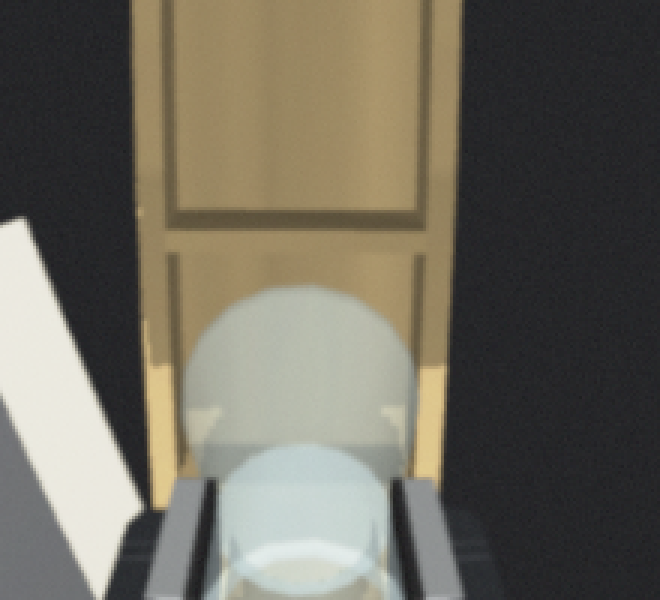

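Run:
```python
from h import *
s=sense();print(np.round(s["tool_pos"],1))
for a,z in(((184.3,281),30),((195,281),40),((176.7,281),30),((182,281),30),((230,236.5),30),((230,319),30),((230,241),40),((230,319),40)): print(a,np.round(onz("wrist",a,z,s)[:2],1))
```

```text
[607.9  45.1  94.8]
(184.3, 281) [612.6  75. ]
(195, 281) [612.   70.6]
(176.7, 281) [613.2  80.1]
(182, 281) [612.8  76.5]
(230, 236.5) [577.8  46.5]
(230, 319) [634.7  39.2]
(230, 241) [582.7  50.1]
(230, 319) [633.9  43.5]
```

{"method": "apply_moves", "body": {
  "targets": "0 0 0 -.1 -.17 0 1;0 0 0 -.1 -.17 .6 1;0 0 0 -.1 -.17 1.2 1;0 0 0 -.1 -.17 1.8 1;0 0 0 -.1 -.17 2.2 1"
}}

```text
time: 10.25
tool_pos: [605.8, 47.2, 70.1]
tcp_rot: [180.0, 0.1, -7.2]
ft_force: [-0.7, 0.2, -0.7]
finger_gap: 28.0
```

{"method": "apply_moves", "body": {
  "targets": "0 0 0 0 0 .2 1;0 0 0 0 0 .4 1;0 0 0 0 0 .6 1;0 0 0 0 0 .8 1;0 0 0 0 0 .9 1"
}}

```text
time: 10.75
tool_pos: [606.7, 47.2, 63.5]
tcp_rot: [-180.0, -0.0, -7.2]
ft_force: [-6.3, -0.3, 14.0]
finger_gap: 28.6
```

Run:
```python
from h import *
pl(); im=save("wrist","w6")
for i in range(2): pl(); snapshot("wrist")
```

```text
at [606.7  47.2  63.5] [-180.    -0.    -7.2] gap 28.6 F [-6.3 -0.3 14. ] t 10.8
at [606.7  47.2  63.5] [-180.    -0.    -7.2] gap 28.2 F [-3.3  0.5  7.2] t 10.8
at [606.7  47.2  63.5] [-180.    -0.    -7.2] gap 28.9 F [-4.1 -0.2  6.9] t 10.8
```

{"method": "apply_moves", "body": {
  "targets": "0 0 0 0 0 0 4.6;0 0 0 0 0 0 4.6;0 0 0 0 0 -.5 4.6;0 0 0 0 0 -3 5;0 0 0 0 0 -6 6"
}}

```text
time: 11.4
tool_pos: [605.0, 47.2, 121.4]
tcp_rot: [180.0, 0.2, -7.2]
ft_force: [1.1, -0.3, 0.8]
finger_gap: 59.8
```

{"method": "apply_moves", "body": {
  "targets": "0 0 0 0 0 -2 8.5;0 0 0 0 0 -6 8.5;0 0 0 -5 3 -9 8.5;0 0 0 -9 7 -9 8.5;0 0 0 -9.2 12 -9 8.5"
}}

```text
time: 11.9
tool_pos: [504.7, -44.6, 213.4]
tcp_rot: [-180.0, -0.1, -7.0]
ft_force: [1.2, -1.4, -0.6]
finger_gap: 85.1
```

Run:
```python
from h import *
pl((490,-220,210,-7.3))
for i in range(1):
    for n in ("top",):
        im=save(n,"t1")
        for d in place_of(n,"flask1"): print(round(d["confidence"],2),np.round(d["at"]),np.round(onz(n,d["at"],0)[:2]))
pl((490,-220,210,-7.3))
```

```text
at [504.7 -44.6 213.4] [-1.8e+02 -1.0e-01 -7.0e+00] gap 85.1 F [ 1.2 -1.4 -0.6] t 11.9
  turn [-0.    -0.002  0.005] shift [ 0.69 17.59  0.33]
0.9 [274. 394.] [ 378. -308.]
0.88 [188. 264.] [602.  42.]
0.55 [218. 404.] [ 530. -336.]
0.48 [240. 348.] [ 467. -183.]
0.46 [244. 151.] [449. 336.]
at [504.5 -49.8 213. ] [ 1.799e+02 -1.000e-01 -7.400e+00] gap 85.3 F [ 1.5  0.3 -0.8] t 12.0
  turn [ 0.002 -0.001 -0.003] shift [ 0.77 17.06  0.34]
```

{"method": "apply_moves", "body": {
  "targets": "0 0 0 0 3 0 8.5;0 0 0 0 7 0 8.5;0 0 0 0 11 0 8.5;0 0 0 .4 15 0 8.5;0 0 0 .8 17.1 0 8.5"
}}

```text
time: 12.5
tool_pos: [492.2, -218.9, 212.2]
tcp_rot: [179.9, -0.0, -7.3]
ft_force: [1.2, 0.9, -0.4]
finger_gap: 84.9
```

{"method": "apply_moves", "body": {
  "targets": "0 0 0 1 3 0 8.5;0 0 0 3 6 2 8.5;0 0 0 5 9 3 8.5;0 0 0 5.7 11.1 5 8.5;0 0 0 5.7 11.1 5 8.5"
}}

```text
time: 13.0
tool_pos: [533.9, -334.9, 157.9]
tcp_rot: [-179.9, 0.3, -7.3]
ft_force: [0.1, 0.8, -0.3]
finger_gap: 84.6
```

Run:
```python
from h import *
snapshot("wrist")
s=look("w7",("flask1",0))
pl((532.5,-336.5,55,-7.3))
```

```text
flask1 0.83 [ 39. 190.] [ 470.  -176.4]
flask1 0.7 [190. 128.] [ 376.2 -311.9]
flask1 0.57 [192. 278.] [ 531.7 -335.1]
at [ 535.3 -332.9  162.1] [-180.     0.    -7.2] gap 85.0 F [-0.6  0.7  0.5] t 13.2
  turn [-0.     0.     0.001] shift [-0.23  0.4  10.7 ]
```

{"method": "apply_moves", "body": {
  "targets": "0 0 0 -.3 .32 1 8.5;0 0 0 -.3 .32 4 8.5;0 0 0 -.3 .32 7 8.5;0 0 0 -.3 .32 10 8.5;0 0 0 -.3 .32 10.7 8.5"
}}

```text
time: 13.65
tool_pos: [529.5, -333.9, 51.0]
tcp_rot: [-179.8, 0.3, -7.2]
ft_force: [-1.2, 0.5, 0.2]
finger_gap: 85.3
```

{"method": "apply_moves", "body": {
  "targets": "0 0 0 0 0 0 1;0 0 0 0 0 0 1;0 0 0 0 0 0 1;0 0 0 0 0 0 1;0 0 0 0 0 0 1"
}}

```text
time: 14.15
tool_pos: [532.9, -337.0, 56.9]
tcp_rot: [179.9, -0.2, -7.2]
ft_force: [-0.0, 0.0, 6.7]
finger_gap: 28.2
```

{"method": "apply_moves", "body": {
  "targets": "0 0 0 0 0 0 1;0 0 0 0 0 0 1;0 0 0 0 0 0 1;0 0 0 0 0 0 1;0 0 0 0 0 -1 1"
}}

```text
time: 14.65
tool_pos: [531.3, -335.9, 64.5]
tcp_rot: [-180.0, 0.1, -7.2]
ft_force: [-0.1, 0.9, -1.0]
finger_gap: 27.8
```

Run:
```python
from h import *
pl((532,-335,160,-7.5),(490,-225,160,-7.5),(497,-70,160,-7.5),(557,-20,150,-7.5),(598,-15,95,-7.5),maxd=160)
```

```text
at [ 531.3 -335.9   64.5] [-1.8e+02  1.0e-01 -7.2e+00] gap 27.8 F [-0.1  0.9 -1. ] t 14.7
  turn [-0.001  0.001  0.005] shift [ 0.05 -0.11 -9.55]
  turn [0. 0. 0.] shift [ -5.6  -10.36  -0.  ]
  turn [-0.  0.  0.] shift [ -1.33 -15.46  -0.  ]
  turn [-0. -0. -0.] shift [ 5.3  -5.74  1.  ]
  turn [-0. -0. -0.] shift [ 4.   -1.03  5.5 ]
```

{"method": "apply_moves", "body": {
  "targets": "0 0 0 0 0 -2 1;0 0 0 0 0 -4 1;0 0 0 0 0 -6 1;0 0 0 0 0 -8 1;0 0 0 0 0 -9.6 1"
}}

```text
time: 15.15
tool_pos: [532.1, -336.5, 163.0]
tcp_rot: [180.0, -0.1, -7.2]
ft_force: [0.4, -0.7, -0.5]
finger_gap: 28.3
```

{"method": "apply_moves", "body": {
  "targets": "0 0 .004 -1.2 -2 0 1;0 0 .004 -2.4 -4 0 1;0 0 .004 -3.6 -6.2 0 1;0 0 .004 -4.8 -8.4 0 1;0 0 .004 -5.6 -10.4 0 1"
}}

```text
time: 15.65
tool_pos: [488.5, -225.0, 161.1]
tcp_rot: [-180.0, 0.0, -7.5]
ft_force: [-0.1, 0.3, -0.4]
finger_gap: 28.3
```

{"method": "apply_moves", "body": {
  "targets": "0 0 0 -.3 -3 0 1;0 0 0 -.6 -6.2 0 1;0 0 0 -.9 -9.4 0 1;0 0 0 -1.1 -12.6 0 1;0 0 0 -1.3 -15.5 0 1"
}}

```text
time: 16.15
tool_pos: [496.4, -69.3, 161.3]
tcp_rot: [-180.0, -0.0, -7.4]
ft_force: [0.5, -0.6, -0.8]
finger_gap: 28.3
```

{"method": "apply_moves", "body": {
  "targets": "0 0 0 1.2 -1.5 0.2 1;0 0 0 2.4 -3 .4 1;0 0 0 3.6 -4.5 .8 1;0 0 0 5.3 -5.8 1 1;0 0 0 5.3 -5.8 1 1"
}}

```text
time: 16.65
tool_pos: [557.7, -18.7, 150.9]
tcp_rot: [-180.0, -0.0, -7.4]
ft_force: [-0.9, 0.7, -0.2]
finger_gap: 28.0
```

{"method": "apply_moves", "body": {
  "targets": "0 0 0 1.6 -.4 0 1;0 0 0 3.2 -.8 1 1;0 0 0 4.05 -1.05 2.5 1;0 0 0 4.05 -1.05 4.5 1;0 0 0 4.05 -1.05 5.5 1"
}}

```text
time: 17.15
tool_pos: [596.8, -15.1, 94.1]
tcp_rot: [180.0, 0.2, -7.5]
ft_force: [-0.7, 0.8, -2.6]
finger_gap: 28.5
```

Run:
```python
from h import *
snapshot("wrist");snapshot("wrist");pl();
im=save("wrist","w8");pl()
cv2.imwrite('pics/w8b.png',cv2.resize(im[100:300,180:400,::-1],(660,600),interpolation=3))
```

```text
at [596.2 -15.   93.9] [180.    0.2  -7.5] gap 28.0 F [-0.5 -1.1 -0.7] t 17.2
at [597.1 -15.   95.3] [ 1.8e+02  1.0e-01 -7.5e+00] gap 27.8 F [-0.3 -0.1 -1. ] t 17.3
```

View pics/w8b.png

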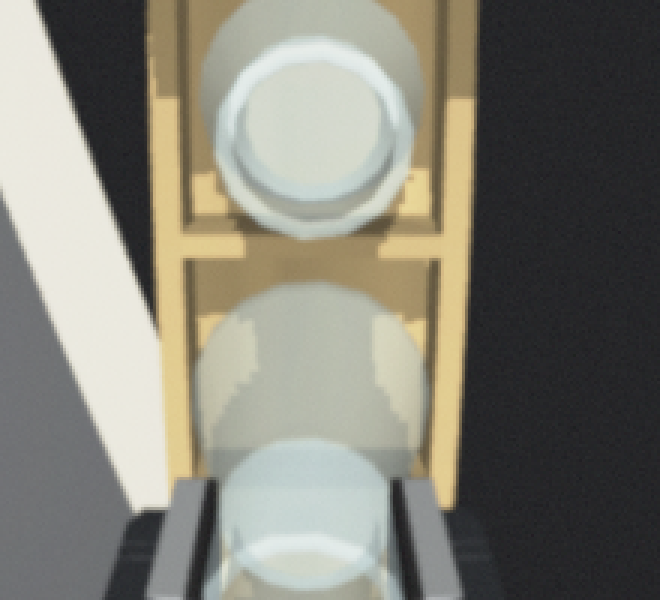

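{"method": "apply_moves", "body": {
  "targets": "0 0 0 0 0 .5 1;0 0 0 0 0 1 1;0 0 0 0 0 1.5 1;0 0 0 0 0 2 1;0 0 0 0 0 2.4 1"
}}

```text
time: 17.8
tool_pos: [597.9, -14.8, 71.3]
tcp_rot: [-180.0, 0.0, -7.4]
ft_force: [-0.1, -0.5, -1.9]
finger_gap: 28.4
```

{"method": "apply_moves", "body": {
  "targets": "0 0 0 0 0 .2 1;0 0 0 0 0 .4 1;0 0 0 0 0 .6 1;0 0 0 0 0 .75 1;0 0 0 0 0 .75 1"
}}

```text
time: 18.3
tool_pos: [598.3, -14.8, 64.9]
tcp_rot: [-180.0, -0.0, -7.4]
ft_force: [-1.6, -1.1, 3.4]
finger_gap: 28.1
```

{"method": "apply_moves", "body": {
  "targets": "0 0 0 0 0 0 4.6;0 0 0 0 0 0 4.6;0 0 0 0 0 -.5 4.6;0 0 0 0 0 -3 5;0 0 0 0 0 -6 6"
}}

```text
time: 18.8
tool_pos: [596.7, -14.7, 123.5]
tcp_rot: [180.0, 0.2, -7.5]
ft_force: [0.6, -0.1, 0.1]
finger_gap: 60.0
```

{"method": "apply_moves", "body": {
  "targets": "0 0 0 0 0 -2 8.5;0 0 0 0 0 -6 8.5;0 0 0 -4 1 -9 8.5;0 0 0 -8 3 -9 8.5;0 0 0 -9.2 5 -9 8.5"
}}

```text
time: 19.3
tool_pos: [498.2, -52.2, 215.5]
tcp_rot: [180.0, -0.1, -7.4]
ft_force: [0.5, -0.3, -1.0]
finger_gap: 84.8
```

{"method": "apply_moves", "body": {
  "targets": "0 0 0 -1 4 0 8.5;0 0 0 -2 8 0 8.5;0 0 0 -3.5 12.5 0 8.5;0 0 0 -4.7 16 0 8.5;0 0 0 -5.7 18.6 0 8.5"
}}

```text
time: 19.8
tool_pos: [418.6, -231.5, 214.9]
tcp_rot: [180.0, -0.0, -7.5]
ft_force: [0.3, 0.3, -0.2]
finger_gap: 85.7
```

{"method": "apply_moves", "body": {
  "targets": "0 0 0 -1 3 1 8.5;0 0 0 -2 6 2 8.5;0 0 0 -3.2 8.7 4 8.5;0 0 0 -3.2 8.7 5 8.5;0 0 0 -3.2 8.7 5 8.5"
}}

```text
time: 20.3
tool_pos: [375.6, -311.0, 162.7]
tcp_rot: [-179.9, 0.1, -7.6]
ft_force: [-1.3, -0.1, -1.0]
finger_gap: 85.5
```

Run:
```python
from h import *
snapshot("wrist");snapshot("wrist")
s=look("w9",("flask1",0))
save("top","t2")
for d in place_of("top","flask1"): print(round(d["confidence"],2),np.round(d["at"]),np.round(onz("top",d["at"],0)[:2]))
pl((377.5,-312,56,-7.3))
```

```text
flask1 0.93 [ 41. 361.] [ 471.  -176.5]
flask1 0.55 [189. 279.] [ 375.9 -311.9]
0.84 [275. 396.] [ 376. -313.]
0.83 [186. 263.] [608.  45.]
0.75 [192. 286.] [594. -18.]
0.75 [242. 347.] [ 463. -183.]
0.47 [142. 175.] [723. 283.]
0.4 [172. 221.] [645. 158.]
at [ 377.6 -311.4  165.4] [ 1.799e+02 -1.000e-01 -7.400e+00] gap 85.0 F [1.1 0.2 0.5] t 20.6
  turn [ 0.001 -0.001 -0.001] shift [-0.02  0.05 10.94]
```

{"method": "apply_moves", "body": {
  "targets": "0 0 0 -.1 .06 1 8.5;0 0 0 -.1 .06 4 8.5;0 0 0 -.1 .06 7 8.5;0 0 0 -.1 .06 10 8.5;0 0 0 -.1 .06 10.9 8.5"
}}

```text
time: 21.1
tool_pos: [373.7, -309.9, 51.4]
tcp_rot: [-179.8, 0.3, -7.4]
ft_force: [-0.9, 0.0, 0.4]
finger_gap: 85.3
```

{"method": "apply_moves", "body": {
  "targets": "0 0 0 0 0 0 1;0 0 0 0 0 0 1;0 0 0 0 0 0 1;0 0 0 0 0 0 1;0 0 0 0 0 0 1"
}}

```text
time: 21.6
tool_pos: [376.6, -313.2, 57.2]
tcp_rot: [179.9, -0.1, -7.5]
ft_force: [-1.5, 0.6, 6.4]
finger_gap: 28.7
```

{"method": "apply_moves", "body": {
  "targets": "0 0 0 0 0 0 1;0 0 0 0 0 0 1;0 0 0 0 0 0 1;0 0 0 0 0 0 1;0 0 0 0 0 -1 1"
}}

```text
time: 22.1
tool_pos: [375.3, -311.8, 65.4]
tcp_rot: [-180.0, 0.0, -7.5]
ft_force: [-0.8, -0.2, -0.3]
finger_gap: 28.7
```

Run:
```python
from h import *
pl((377,-312,165,-7.5),(420,-200,170,-7.5),(490,-85,165,-7.5),(545,-78,150,-7.5),(590,-76,95,-7.5),maxd=160)
```

```text
at [ 375.3 -311.8   65.4] [-180.     0.    -7.5] gap 28.7 F [-0.8 -0.2 -0.3] t 22.1
  turn [-0.     0.001  0.001] shift [ 0.16 -0.01 -9.96]
  turn [0. 0. 0.] shift [  2.8  -11.67  -0.5 ]
  turn [-0. -0. -0.] shift [  5.44 -12.32   0.5 ]
  turn [-0. -0. -0.] shift [ 5.36 -1.41  1.5 ]
  turn [-0. -0. -0.] shift [ 4.44 -0.79  5.5 ]
```

{"method": "apply_moves", "body": {
  "targets": "0 0 0 0.2 0 -2 1;0 0 0 .2 0 -4 1;0 0 0 .2 0 -6 1;0 0 0 .2 0 -8 1;0 0 0 .2 0 -10 1"
}}

```text
time: 22.6
tool_pos: [377.7, -312.4, 167.2]
tcp_rot: [180.0, -0.0, -7.4]
ft_force: [-0.1, 0.8, -1.2]
finger_gap: 29.1
```

{"method": "apply_moves", "body": {
  "targets": "0 0 0 .5 -2 0 1;0 0 0 1.1 -4.4 0 1;0 0 0 1.7 -6.8 -.5 1;0 0 0 2.3 -9.2 -.5 1;0 0 0 2.8 -11.7 -.5 1"
}}

```text
time: 23.1
tool_pos: [421.1, -199.3, 171.5]
tcp_rot: [180.0, -0.1, -7.5]
ft_force: [0.7, 0.6, -1.1]
finger_gap: 29.2
```

{"method": "apply_moves", "body": {
  "targets": "0 0 0 1 -2.4 0 1;0 0 0 2.1 -4.8 0 1;0 0 0 3.2 -7.2 0 1;0 0 0 4.3 -9.8 .3 1;0 0 0 5.4 -12.3 .5 1"
}}

```text
time: 23.6
tool_pos: [490.7, -84.0, 166.3]
tcp_rot: [180.0, -0.1, -7.4]
ft_force: [-0.0, -0.2, -0.5]
finger_gap: 29.1
```

{"method": "apply_moves", "body": {
  "targets": "0 0 0 1.3 -1 .2 1;0 0 0 2.6 -1.9 .6 1;0 0 0 3.9 -2.8 1 1;0 0 0 5.2 -2.8 1.5 1;0 0 0 5.2 -2.8 1.5 1"
}}

```text
time: 24.1
tool_pos: [545.9, -63.8, 150.4]
tcp_rot: [180.0, 0.0, -7.4]
ft_force: [-0.1, 0.3, -0.9]
finger_gap: 29.1
```

{"method": "apply_moves", "body": {
  "targets": "0 0 0 1.6 0 0 1;0 0 0 3.2 0 1 1;0 0 0 4.75 .1 2.5 1;0 0 0 4.75 .2 4.5 1;0 0 0 4.75 .2 5.5 1"
}}

```text
time: 24.6
tool_pos: [591.0, -72.3, 94.1]
tcp_rot: [-180.0, 0.1, -7.5]
ft_force: [-1.1, 0.0, -1.6]
finger_gap: 28.4
```

Run:
```python
from h import *
snapshot("wrist");snapshot("wrist");pl();
im=save("wrist","w10");pl()
cv2.imwrite('pics/w10b.png',cv2.resize(im[100:300,180:400,::-1],(660,600),interpolation=3))
```

```text
at [590.2 -72.   93.7] [-180.     0.2   -7.5] gap 29.2 F [-1.3  0.9 -1.4] t 24.7
at [591.1 -72.1  95.1] [-1.8e+02  1.0e-01 -7.5e+00] gap 28.7 F [ 0.2 -0.8  0.1] t 24.8
```

View pics/w10b.png

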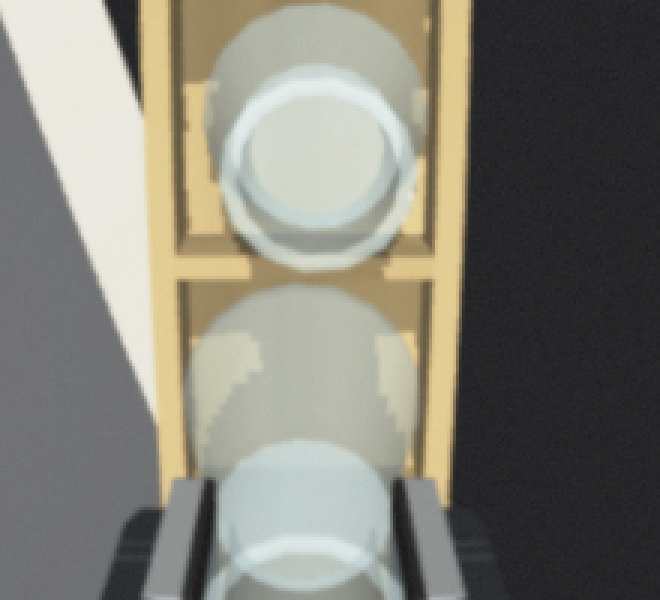

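{"method": "apply_moves", "body": {
  "targets": "0 0 0 .08 .3 0 1;0 0 0 .08 .41 .5 1;0 0 0 .08 .41 1.1 1;0 0 0 .08 .41 1.7 1;0 0 0 .08 .41 2.3 1"
}}

```text
time: 25.25
tool_pos: [592.1, -76.3, 71.6]
tcp_rot: [-180.0, 0.0, -7.5]
ft_force: [-0.3, 0.3, -0.7]
finger_gap: 28.8
```

{"method": "apply_moves", "body": {
  "targets": "0 0 0 0 0 .2 1;0 0 0 0 0 .4 1;0 0 0 0 0 .6 1;0 0 0 0 0 .75 1;0 0 0 0 0 .75 1"
}}

```text
time: 25.75
tool_pos: [592.6, -76.4, 65.3]
tcp_rot: [180.0, -0.0, -7.4]
ft_force: [-0.8, -0.2, 2.9]
finger_gap: 29.0
```

Run:
```python
from h import *
snapshot("wrist");pl()
```

```text
at [592.6 -76.3  65.3] [180.   -0.   -7.4] gap 29.0 F [-1.3 -0.   3.3] t 25.8
```

{"method": "apply_moves", "body": {
  "targets": "0 0 0 0 0 0 4.6;0 0 0 0 0 0 4.6;0 0 0 0 0 -.5 4.6;0 0 0 0 0 -3 5;0 0 0 0 0 -6 6"
}}

```text
time: 26.3
tool_pos: [591.0, -76.1, 124.0]
tcp_rot: [-180.0, 0.2, -7.5]
ft_force: [0.1, -0.4, -0.5]
finger_gap: 59.9
```

{"method": "apply_moves", "body": {
  "targets": "0 0 0 0 0 -3 7;0 0 0 0 0 -6 7;0 0 0 0 0 -9 7;0 0 0 0 0 -11 7;0 0 0 0 0 -11 7"
}}

```text
time: 26.8
tool_pos: [594.4, -76.8, 239.6]
tcp_rot: [180.0, -0.4, -7.4]
ft_force: [-0.3, -0.1, 0.6]
finger_gap: 70.1
```

{"method": "apply_moves", "body": {
  "targets": "0 0 .14 -1.4 -4 0 6;0 0 .28 -2.8 -8 0 6;0 0 .42 -4.2 -12 0 6;0 0 .56 -5.6 -16 0 6;0 0 .68 -7 -20.2 0 6"
}}

```text
time: 27.3
tool_pos: [548.0, 134.3, 233.5]
tcp_rot: [179.9, 0.0, -46.8]
ft_force: [0.9, 0.5, 0.1]
finger_gap: 60.0
```

{"method": "apply_moves", "body": {
  "targets": "0 0 .14 -4 -2.5 0 6;0 0 .28 -8 -5 0 6;0 0 .42 -12 -7.5 0 6;0 0 .56 -16 -10 0 6;0 0 .68 -18.1 -11.3 0 6"
}}

```text
time: 27.8
tool_pos: [504.2, 345.2, 233.3]
tcp_rot: [179.9, 0.0, -85.6]
ft_force: [0.6, 0.2, -0.6]
finger_gap: 60.1
```

Run:
```python
from h import *
for i in range(3): snapshot("wrist")
s=look("w11",("stopper1",12),)
for d in recognise("wrist","stopper1"):print(round(d["confidence"],2),np.round(d["at"]),np.round(onz("wrist",d["at"],46,s)[:2],1))
pl()
```

```text
stopper1 0.95 [242. 277.] [420.3 340.5]
stopper1 0.84 [179. 275.] [499.9 349.8]
stopper1 0.74 [212. 279.] [460.7 342.1]
stopper1 0.69 [ 27. 271.] [672.8 368. ]
stopper1 0.62 [144. 282.] [541.2 344.7]
stopper1 0.6 [101. 279.] [588.8 352.6]
0.88 [188. 274.] [498.5 349.6]
0.83 [150. 281.] [538.9 346.3]
0.75 [100. 278.] [590.1 353.2]
0.72 [255. 276.] [420.3 341.6]
0.61 [ 21. 272.] [671.6 366. ]
0.55 [222. 273.] [460.3 348.3]
at [506.2 341.  234. ] [ 1.799e+02 -1.000e-01 -8.530e+01] gap 59.9 F [ 0.7  0.2 -0.5] t 28.1
```

View pics/w11.png

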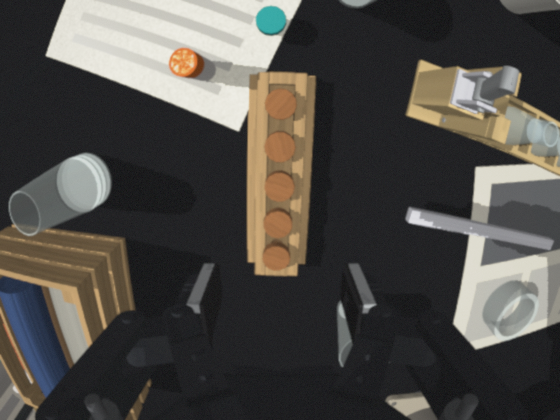

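The five heads line up at about (103,280), (146,280), (186,280), (223,277) and (257,276) px. The turquoise decoy is at (20,271). I'll get accurate centres from colour.

```bash
cat >> h.py <<'E'
def heads(im,s,z=49,lo=(5,120,60),hi=(14,255,255),amin=60):
    m=cv2.inRange(cv2.cvtColor(im,cv2.COLOR_RGB2HSV),lo,hi)
    n,l,st,c=cv2.connectedComponentsWithStats(m)
    for i in range(1,n):
        if st[i,4]>amin: print("head",st[i],np.round(c[i][::-1],1),np.round(onz("wrist",c[i][::-1],z,s)[:2],1))
E
python3 - <<'E'
from h import *
im=cv2.imread('pics/w11.png')[:,:,::-1].copy()
print(cv2.cvtColor(im,cv2.COLOR_RGB2HSV)[[103,146,223,103],[280,280,277,262]])
heads(im,sense())
E
```

```text
[[ 13 140 169]
 [ 13 141 170]
 [ 14 140 169]
 [ 17 105 201]]
head [169  48  35  29 543] [ 63.  187.4] [625.6 445.1]
head [265  89  32  31 755] [103.7 280.3] [588.1 348.1]
head [265 131  30  31 734] [146.4 279.4] [544.8 345.5]
head [265 171  30  31 715] [185.9 279.1] [503.4 342.5]
head [264 208  28  30 666] [222.8 277.5] [462.1 341. ]
head [263 241  27  29 603] [255.9 276. ] [421.8 339.6]
head [  2 323  22  46 102] [345.   12.3] [160.  831.9]
```

{"method": "apply_moves", "body": {
  "targets": "0 0 .03 0 -2.5 0 6;0 0 .03 0 -5 1 6;0 0 .03 0 -8.2 3 6;0 0 .03 0 -8.2 6 6;0 0 .03 0 -8.2 8 6"
}}

```text
time: 28.6
tool_pos: [588.6, 346.2, 151.8]
tcp_rot: [179.9, -0.1, -87.2]
ft_force: [-0.8, -0.4, -1.4]
finger_gap: 60.0
```

{"method": "apply_moves", "body": {
  "targets": "0 0 0 0 0 2 6;0 0 0 0 0 4 6;0 0 0 0 0 6 6;0 0 0 0 0 7 6;0 0 0 0 0 7 6"
}}

```text
time: 29.1
tool_pos: [587.0, 346.8, 82.6]
tcp_rot: [179.8, -0.1, -87.1]
ft_force: [-0.3, -0.7, 0.3]
finger_gap: 60.4
```

Run:
```python
from h import *
for i in range(2): snapshot("wrist")
s=sense();im=save("wrist","w12");heads(im,s,amin=300);pl()
```

```text
head [  80  173   65   63 1735] [199.2 117.9] [613.  452.4]
head [ 252  217   50   54 2091] [243.9 276.7] [589.1 350.9]
head [ 255  276   47   95 3189] [322.  278.7] [528.7 346.9]
at [588.9 348.6  86.3] [-179.9    0.   -87.1] gap 59.9 F [ 1.3 -0.1  0.6] t 29.2
```

{"method": "apply_moves", "body": {
  "targets": "0 0 0 -.15 0 1 6;0 0 0 -.15 0 2 6;0 0 0 -.15 0 3 6;0 0 0 -.15 0 4 6;0 0 0 -.15 0 4.6 6"
}}

```text
time: 29.75
tool_pos: [586.9, 349.8, 36.7]
tcp_rot: [179.9, -0.1, -87.1]
ft_force: [-0.3, -0.4, 0.2]
finger_gap: 60.1
```

{"method": "apply_moves", "body": {
  "targets": "0 0 0 0 0 .1 5;0 0 0 0 0 .2 4;0 0 0 0 0 .25 3.8;0 0 0 0 0 .25 2;0 0 0 0 0 .25 1"
}}

```text
time: 30.25
tool_pos: [588.4, 350.4, 37.1]
tcp_rot: [-179.9, 0.0, -87.1]
ft_force: [-0.1, -0.1, 2.5]
finger_gap: 29.8
```

{"method": "apply_moves", "body": {
  "targets": "0 0 0 0 0 0 1;0 0 0 0 0 0 1;0 0 0 0 0 0 1;0 0 0 0 0 0 1;0 0 0 0 0 0 1"
}}

```text
time: 30.75
tool_pos: [588.3, 350.4, 36.9]
tcp_rot: [-179.9, 0.0, -87.1]
ft_force: [0.3, 0.3, 5.3]
finger_gap: 30.0
```

{"method": "apply_moves", "body": {
  "targets": "0 0 0 0 0 -.5 1;0 0 0 0 0 -2 1;0 0 0 0 0 -5 1;0 0 0 0 0 -9 1;0 0 0 0 0 -13.3 1"
}}

```text
time: 31.25
tool_pos: [586.8, 349.7, 170.2]
tcp_rot: [179.9, -0.1, -87.1]
ft_force: [0.1, 0.8, 0.8]
finger_gap: 29.7
```

{"method": "apply_moves", "body": {
  "targets": "0 0 -.14 2.3 1 0 1;0 0 -.28 4.6 2 0 1;0 0 -.42 7 3 0 1;0 0 -.56 9.4 4 0 1;0 0 -.695 11.8 4.9 0 1"
}}

```text
time: 31.75
tool_pos: [544.2, 228.9, 170.1]
tcp_rot: [-180.0, -0.0, -46.9]
ft_force: [0.2, 0.3, -0.9]
finger_gap: 29.5
```

{"method": "apply_moves", "body": {
  "targets": "0 0 -.14 2.5 1.4 0 1;0 0 -.28 5 2.8 0 1;0 0 -.42 7.5 4.2 0 1;0 0 -.56 10 5.6 0 1;0 0 -.695 12.7 6.9 0 1"
}}

```text
time: 32.25
tool_pos: [580.3, 88.7, 170.2]
tcp_rot: [-180.0, -0.0, -7.1]
ft_force: [0.7, 0.8, -0.8]
finger_gap: 29.5
```

{"method": "apply_moves", "body": {
  "targets": "0 0 0 1 1 0 1;0 0 0 2 2 1 1;0 0 0 3.2 3.9 3 1;0 0 0 3.2 3.9 4 1;0 0 0 3.2 3.9 4 1"
}}

```text
time: 32.75
tool_pos: [605.3, 47.3, 126.3]
tcp_rot: [180.0, 0.3, -7.6]
ft_force: [0.7, -0.2, -0.9]
finger_gap: 30.0
```

Run:
```python
from h import *
for i in range(3): snapshot("wrist")
im=save("wrist","w13");pl((606.5,46.8,130,-7.5))
cv2.imwrite('pics/w13b.png',cv2.resize(im[140:340,180:400,::-1],(660,600),interpolation=3))
```

```text
at [607.4  47.9 130.2] [-1.8e+02 -1.0e-01 -7.4e+00] gap 29.7 F [ 0.2 -0.1  0.7] t 33.0
  turn [-0.    -0.001  0.001] shift [-0.07  0.12  0.02]
```

View pics/w13b.png

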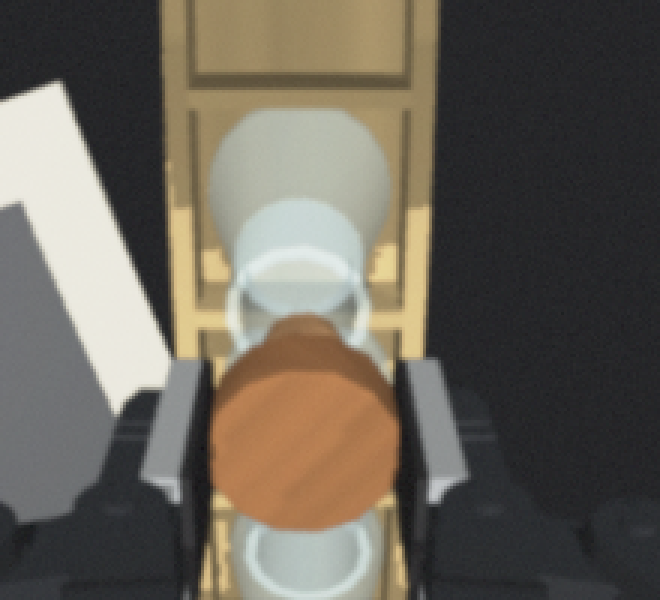

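Run:
```python
from h import *
s=sense();print(np.round(s["tool_pos"],1))
for a,z in(((221.7,279.7),94),((243,279.7),94),((245,281.7),105),((243,256),94),((243,303.3),94)): print(a,z,np.round(onz("wrist",a,z,s)[:2],1))
# stopper top far/near edges at z=head top
for a in((140+340/3,282),(140+528/3,282)):print(np.round(onz("wrist",a,130.2-25+38,s)[:2],1))
```

```text
[607.4  47.9 130.2]
(221.7, 279.7) 94 [609.3  62.7]
(243, 279.7) 94 [607.5  48.9]
(245, 281.7) 105 [609.1  52.6]
(243, 256) 94 [593.2  50.7]
(243, 303.3) 94 [621.7  47. ]
[610.9  66.4]
[606.4  31.4]
```

{"method": "apply_moves", "body": {
  "targets": "0 0 0 0 0 .5 1;0 0 0 0 0 1 1;0 0 0 0 0 1.4 1;0 0 0 0 0 1.7 1;0 0 0 0 0 2 1"
}}

```text
time: 33.45
tool_pos: [606.9, 47.0, 108.9]
tcp_rot: [-180.0, 0.0, -7.5]
ft_force: [0.3, 1.6, 0.3]
finger_gap: 29.6
```

{"method": "apply_moves", "body": {
  "targets": "0 0 0 0 0 .3 1;0 0 0 0 0 .6 1;0 0 0 0 0 .9 1;0 0 0 0 0 1.2 1;0 0 0 0 0 1.4 1"
}}

```text
time: 33.95
tool_pos: [607.2, 47.1, 95.4]
tcp_rot: [-180.0, -0.0, -7.4]
ft_force: [-2.0, 2.8, 13.1]
finger_gap: 29.8
```

{"method": "apply_moves", "body": {
  "targets": "0 0 0 0 0 .05 1;0 0 0 0 0 .1 1;0 0 0 0 0 .15 1;0 0 0 0 0 .15 1;0 0 0 0 0 .15 1"
}}

```text
time: 34.45
tool_pos: [608.0, 47.4, 95.6]
tcp_rot: [-179.9, -0.1, -7.4]
ft_force: [-3.5, 2.1, 9.0]
finger_gap: 29.7
```

{"method": "apply_moves", "body": {
  "targets": "0 0 0 0 0 0 4.6;0 0 0 0 0 0 4.6;0 0 0 0 0 -.5 4.6;0 0 0 0 0 -3 4.6;0 0 0 0 0 -6 4.6"
}}

```text
time: 34.95
tool_pos: [605.6, 46.8, 152.6]
tcp_rot: [180.0, 0.2, -7.5]
ft_force: [0.5, 0.1, -0.2]
finger_gap: 46.3
```

Run:
```python
from h import *
for i in range(3): snapshot("wrist")
s=sense();im=save("wrist","w14");heads(im,s,z=108,amin=300)
for d in place_of("wrist","stopper1"):print(round(d["confidence"],2),np.round(d["at"]),np.round(onz("wrist",d["at"],70,s)[:2],1))
pl((550,195,185,-47),(545,346,185,-87.1))
```

```text
head [ 252  208   48   48 1773] [231.7 275.4] [606.8  50.2]
0.85 [213. 275.] [606.2  49.1]
at [606.9  46.8 153.5] [180.    0.   -7.5] gap 46.3 F [-0.5  0.5  0.2] t 35.2
  turn [0.   0.   0.69] shift [ -7.56 -13.95  -3.15]
  turn [-0.   -0.    0.35] shift [-5.69 -4.97 -0.  ]
  turn [-0.   -0.    0.35] shift [-7.05 -2.71 -0.  ]
```

{"method": "apply_moves", "body": {
  "targets": "0 0 .14 -1.5 -2.8 -3 5;0 0 .28 -3 -5.6 -3 5;0 0 .42 -4.5 -8.4 -3 6;0 0 .56 -6 -11.2 -3 6;0 0 .69 -7.6 -14 -3 6"
}}

```text
time: 35.7
tool_pos: [548.4, 196.3, 182.0]
tcp_rot: [179.9, 0.1, -47.3]
ft_force: [0.4, 0.8, -0.1]
finger_gap: 59.8
```

{"method": "apply_moves", "body": {
  "targets": "0 0 .14 -2.3 -2 0 6;0 0 .28 -4.6 -4 0 6;0 0 .42 -7 -6 0 6;0 0 .56 -9.4 -8 0 6;0 0 .7 -11.5 -10 0 6"
}}

```text
time: 36.2
tool_pos: [543.2, 348.9, 181.8]
tcp_rot: [179.8, -0.1, -87.4]
ft_force: [0.7, 0.2, -0.1]
finger_gap: 59.9
```

{"method": "apply_moves", "body": {
  "targets": "0 0 0 0 0 2 6;0 0 0 0 0 4.5 6;0 0 0 0 0 7 6;0 0 0 0 0 10 6;0 0 0 0 0 10 6"
}}

```text
time: 36.7
tool_pos: [540.0, 345.5, 76.5]
tcp_rot: [179.4, -0.3, -87.1]
ft_force: [-1.1, -0.6, -0.7]
finger_gap: 59.7
```

Run:
```python
from h import *
for i in range(3): snapshot("wrist")
s=sense();im=save("wrist","w15");heads(im,s,amin=300);pl((545,347.5,37,-87.1))
```

```text
head [  71   95   69   55 1636] [118.3 114.2] [619.7 450.4]
head [ 256  217   51   55 2124] [244.5 280.8] [545.4 348.1]
head [ 259  275   47   96 3287] [321.3 281.8] [486.4 344.5]
at [545.3 348.3  85.4] [-179.9    0.   -87.1] gap 59.9 F [ 0.1  0.1 -0.7] t 36.9
  turn [-0.002  0.001  0.   ] shift [0.08 0.04 4.84]
```

{"method": "apply_moves", "body": {
  "targets": "0 0 0 0 0 1 6;0 0 0 0 0 2 6;0 0 0 0 0 3 6;0 0 0 0 0 4 6;0 0 0 0 0 4.6 6"
}}

```text
time: 37.4
tool_pos: [543.6, 347.4, 35.9]
tcp_rot: [179.9, -0.1, -87.1]
ft_force: [1.2, 0.1, -0.3]
finger_gap: 59.9
```

{"method": "apply_moves", "body": {
  "targets": "0 0 0 0 0 .1 5;0 0 0 0 0 .2 4;0 0 0 0 0 .25 3.8;0 0 0 0 0 .25 2;0 0 0 0 0 .25 1"
}}

```text
time: 37.9
tool_pos: [544.9, 348.1, 36.0]
tcp_rot: [-179.9, 0.0, -87.1]
ft_force: [-0.5, -0.8, 1.8]
finger_gap: 29.8
```

{"method": "apply_moves", "body": {
  "targets": "0 0 0 0 0 0 1;0 0 0 0 0 0 1;0 0 0 0 0 0 1;0 0 0 0 0 0 1;0 0 0 0 0 -.3 1"
}}

```text
time: 38.4
tool_pos: [544.0, 347.6, 37.7]
tcp_rot: [179.9, -0.0, -87.1]
ft_force: [-0.1, 0.1, -0.4]
finger_gap: 29.2
```

{"method": "apply_moves", "body": {
  "targets": "0 0 0 0 0 -.5 1;0 0 0 0 0 -2 1;0 0 0 0 0 -5 1;0 0 0 0 0 -9 1;0 0 0 0 0 -13 1"
}}

```text
time: 38.9
tool_pos: [544.0, 347.6, 170.2]
tcp_rot: [180.0, -0.0, -87.1]
ft_force: [1.4, 0.3, 0.6]
finger_gap: 29.6
```

{"method": "apply_moves", "body": {
  "targets": "0 0 -.14 2.5 .3 0 1;0 0 -.28 5 .6 0 1;0 0 -.42 7.5 1 0 1;0 0 -.56 10 1.4 0 1;0 0 -.695 12.7 1.7 0 1"
}}

```text
time: 39.4
tool_pos: [533.8, 219.4, 169.5]
tcp_rot: [-179.9, -0.0, -46.9]
ft_force: [0.1, -0.5, 0.1]
finger_gap: 29.9
```

{"method": "apply_moves", "body": {
  "targets": "0 0 -.14 2.3 1.9 0 1;0 0 -.28 4.6 3.8 0 1;0 0 -.42 7 5.7 0 1;0 0 -.56 9.4 7.6 0 1;0 0 -.695 11.7 9.4 0 1"
}}

```text
time: 39.9
tool_pos: [544.4, 69.2, 169.6]
tcp_rot: [-180.0, -0.1, -7.1]
ft_force: [0.0, 0.3, -0.6]
finger_gap: 29.4
```

{"method": "apply_moves", "body": {
  "targets": "0 0 0 1.5 2 0 1;0 0 0 3 4 0 1;0 0 0 4.8 6 0 1;0 0 0 6.4 7.7 0 1;0 0 0 6.4 7.7 1 1"
}}

```text
time: 40.4
tool_pos: [600.1, -16.8, 161.0]
tcp_rot: [180.0, -0.3, -7.6]
ft_force: [-0.2, 0.7, 0.2]
finger_gap: 29.4
```

Run:
```python
from h import *
for i in range(3): snapshot("wrist")
s=sense();im=save("wrist","w16");heads(im,s,z=s["tool_pos"][2]+13,amin=300);pl((598.8,-14.5,97,-7.5))
```

```text
head [ 257  114   52   50 2049] [138.6 282.8] [607.2  55. ]
head [ 249  252   64   67 3438] [286.  280.7] [597.5 -12.3]
at [596.9 -13.4 158. ] [-1.8e+02  1.0e-01 -7.4e+00] gap 29.7 F [-0.3 -0.   0.2] t 40.6
  turn [-0.     0.001  0.001] shift [0.21 0.08 6.1 ]
```

{"method": "apply_moves", "body": {
  "targets": "0 0 0 .19 .08 0 1;0 0 0 .19 .08 1 1;0 0 0 .19 .08 2 1;0 0 0 .19 .08 2.8 1;0 0 0 .19 .08 3.4 1"
}}

```text
time: 41.1
tool_pos: [598.7, -15.0, 122.6]
tcp_rot: [180.0, 0.1, -7.4]
ft_force: [-0.4, -0.5, 0.2]
finger_gap: 29.8
```

{"method": "apply_moves", "body": {
  "targets": "0 0 0 0 0 .4 1;0 0 0 0 0 .8 1;0 0 0 0 0 1.1 1;0 0 0 0 0 1.3 1;0 0 0 0 0 1.4 1"
}}

```text
time: 41.6
tool_pos: [599.7, -15.3, 110.3]
tcp_rot: [-180.0, -0.0, -7.4]
ft_force: [-0.1, -0.0, -0.3]
finger_gap: 29.6
```

{"method": "apply_moves", "body": {
  "targets": "0 0 0 0 0 .3 1;0 0 0 0 0 .6 1;0 0 0 0 0 .9 1;0 0 0 0 0 1.2 1;0 0 0 0 0 1.4 1"
}}

```text
time: 42.1
tool_pos: [599.4, -15.2, 95.8]
tcp_rot: [-180.0, 0.0, -7.4]
ft_force: [0.5, 0.3, -0.9]
finger_gap: 29.8
```

{"method": "apply_moves", "body": {
  "targets": "0 0 0 0 0 .1 1;0 0 0 0 0 .2 1;0 0 0 0 0 .3 1;0 0 0 0 0 .3 1;0 0 0 0 0 .3 1"
}}

```text
time: 42.6
tool_pos: [600.3, -15.0, 94.5]
tcp_rot: [-180.0, -0.1, -7.4]
ft_force: [-1.5, 1.1, 6.2]
finger_gap: 29.6
```

{"method": "apply_moves", "body": {
  "targets": "0 0 0 0 0 0 4.6;0 0 0 0 0 0 4.6;0 0 0 0 0 -.5 4.6;0 0 0 0 0 -3 4.6;0 0 0 0 0 -6 4.6"
}}

```text
time: 43.1
tool_pos: [598.1, -15.2, 152.3]
tcp_rot: [180.0, 0.2, -7.5]
ft_force: [0.3, -0.5, 0.5]
finger_gap: 45.9
```

Run:
```python
from h import *
for i in range(2): snapshot("wrist")
s=sense();im=save("wrist","w17");heads(im,s,z=108,amin=300)
pl((545,120,185,-47),(503.4,345,185,-87.1),maxd=240)
```

```text
head [ 246  112   52   50 2032] [136.5 271.9] [606.5  47.7]
head [ 252  205   47   47 1747] [228.4 274.9] [600.3 -10.8]
at [601.5 -15.5 156.5] [-180.    -0.3   -7.5] gap 46.1 F [-0.3 -0.  -0.2] t 43.2
  turn [-0.002 -0.005  0.69 ] shift [ -7.35 -12.71  -2.89]
  turn [-0.   -0.    0.35] shift [-9.65 -6.15 -0.  ]
  turn [-0.   -0.    0.35] shift [-11.17  -2.47  -0.  ]
```

{"method": "apply_moves", "body": {
  "targets": "0 0 .14 -1.5 -2.5 -3 5;0 0 .28 -3 -5 -3 5;0 0 .42 -4.5 -7.6 -3 6;0 0 .56 -6 -10.2 -3 6;0 0 .69 -7.4 -12.7 -3 6"
}}

```text
time: 43.75
tool_pos: [541.4, 121.2, 182.1]
tcp_rot: [179.9, 0.1, -47.3]
ft_force: [0.5, 0.5, -0.7]
finger_gap: 59.9
```

{"method": "apply_moves", "body": {
  "targets": "0 0 .14 -3.9 -2.5 0 6;0 0 .28 -7.8 -5 0 6;0 0 .42 -11.7 -7.5 0 6;0 0 .56 -15.6 -10 0 6;0 0 .7 -19.3 -12.3 0 6"
}}

```text
time: 44.25
tool_pos: [499.7, 346.9, 182.1]
tcp_rot: [179.9, -0.0, -87.4]
ft_force: [0.9, -0.8, 1.1]
finger_gap: 59.9
```

{"method": "apply_moves", "body": {
  "targets": "0 0 0 0 0 2 6;0 0 0 0 0 4.5 6;0 0 0 0 0 7 6;0 0 0 0 0 10 6;0 0 0 0 0 10 6"
}}

```text
time: 44.75
tool_pos: [496.9, 343.0, 77.0]
tcp_rot: [179.5, -0.3, -87.1]
ft_force: [0.0, 0.1, -1.0]
finger_gap: 60.0
```

Run:
```python
from h import *
for i in range(3): snapshot("wrist")
s=sense();im=save("wrist","w18");heads(im,s,amin=300);pl((503.8,345.3,36.5,-87.1))
```

```text
head [  68    6   70   57 2350] [ 35.8 106.6] [627.  454.3]
head [ 257  215   51   55 2136] [242.6 281.8] [503.4 345.1]
head [ 258  274   47   89 3166] [317.4 280.8] [446.6 342.9]
at [501.8 345.8  85. ] [-1.799e+02  1.000e-01 -8.710e+01] gap 59.5 F [-0.6 -0.1 -0.1] t 45.0
  turn [-0.002  0.001  0.   ] shift [ 0.06 -0.18  4.85]
```

{"method": "apply_moves", "body": {
  "targets": "0 0 0 0 -.17 1 6;0 0 0 0 -.17 2 6;0 0 0 0 -.17 3 6;0 0 0 0 -.17 4 6;0 0 0 0 -.17 4.6 6"
}}

```text
time: 45.45
tool_pos: [501.7, 344.9, 35.4]
tcp_rot: [179.9, -0.1, -87.1]
ft_force: [-0.4, -0.3, -0.8]
finger_gap: 60.0
```

{"method": "apply_moves", "body": {
  "targets": "0 0 0 0 0 .1 5;0 0 0 0 0 .2 4;0 0 0 0 0 .2 3.8;0 0 0 0 0 .2 2;0 0 0 0 0 .2 1"
}}

```text
time: 45.95
tool_pos: [503.1, 345.7, 36.1]
tcp_rot: [-179.9, 0.0, -87.1]
ft_force: [-0.6, -0.2, 2.7]
finger_gap: 29.4
```

{"method": "apply_moves", "body": {
  "targets": "0 0 0 0 0 0 1;0 0 0 0 0 0 1;0 0 0 0 0 0 1;0 0 0 0 0 0 1;0 0 0 0 0 -.3 1"
}}

```text
time: 46.45
tool_pos: [502.2, 345.2, 37.8]
tcp_rot: [179.9, -0.0, -87.1]
ft_force: [0.6, -1.6, -0.1]
finger_gap: 29.6
```

{"method": "apply_moves", "body": {
  "targets": "0 0 0 0 0 -.5 1;0 0 0 0 0 -2 1;0 0 0 0 0 -5 1;0 0 0 0 0 -9 1;0 0 0 0 0 -13 1"
}}

```text
time: 46.95
tool_pos: [502.1, 345.1, 170.2]
tcp_rot: [180.0, -0.0, -87.1]
ft_force: [1.0, -0.4, -0.7]
finger_gap: 29.6
```

{"method": "apply_moves", "body": {
  "targets": "0 0 -.14 2.6 -.2 0 1;0 0 -.28 5.2 -.4 0 1;0 0 -.42 7.8 -.6 0 1;0 0 -.56 10.4 -.8 0 1;0 0 -.695 13.1 -1 0 1"
}}

```text
time: 47.45
tool_pos: [519.3, 214.2, 169.5]
tcp_rot: [-180.0, -0.0, -46.9]
ft_force: [-0.4, -0.5, -0.1]
finger_gap: 29.3
```

{"method": "apply_moves", "body": {
  "targets": "0 0 -.14 2.7 2.2 0 1;0 0 -.28 5.4 4.4 0 1;0 0 -.42 8.1 6.6 0 1;0 0 -.56 10.8 8.8 0 1;0 0 -.695 13.5 11.1 0 1"
}}

```text
time: 47.95
tool_pos: [529.4, 39.3, 169.5]
tcp_rot: [-180.0, -0.1, -7.1]
ft_force: [0.2, 0.2, -0.0]
finger_gap: 29.3
```

{"method": "apply_moves", "body": {
  "targets": "0 0 0 1.9 2.6 0 1;0 0 0 3.8 5.2 0 1;0 0 0 5.7 7.8 0 1;0 0 0 7.7 10.7 0 1;0 0 0 7.7 10.7 1 1"
}}

```text
time: 48.45
tool_pos: [594.2, -79.5, 161.0]
tcp_rot: [179.9, -0.3, -7.6]
ft_force: [0.1, 1.0, -0.4]
finger_gap: 29.1
```

Run:
```python
from h import *
for i in range(3): snapshot("wrist")
s=sense();im=save("wrist","w19");heads(im,s,z=s["tool_pos"][2]+13,amin=300);pl((592.5,-76.2,96,-7.5))
```

```text
head [ 253   12   53   51 2101] [ 36.6 278.9] [605.2  34.5]
head [ 256  113   52   50 2042] [137.6 281.5] [600.9  -6. ]
head [ 249  251   65   67 3394] [285.6 280.9] [591.8 -73.5]
at [591.1 -74.7 158.2] [-1.8e+02  1.0e-01 -7.4e+00] gap 29.7 F [ 0.3 -1.  -0.9] t 48.6
  turn [-0.     0.001  0.001] shift [0.16 0.13 6.22]
```

{"method": "apply_moves", "body": {
  "targets": "0 0 0 .15 .13 0 1;0 0 0 .15 .13 1 1;0 0 0 .15 .13 2 1;0 0 0 .15 .13 2.8 1;0 0 0 .15 .13 3.4 1"
}}

```text
time: 49.15
tool_pos: [592.4, -76.6, 122.7]
tcp_rot: [-180.0, 0.1, -7.4]
ft_force: [-0.2, -0.2, 0.2]
finger_gap: 29.5
```

{"method": "apply_moves", "body": {
  "targets": "0 0 0 0 0 .4 1;0 0 0 0 0 .8 1;0 0 0 0 0 1.1 1;0 0 0 0 0 1.3 1;0 0 0 0 0 1.4 1"
}}

```text
time: 49.65
tool_pos: [593.1, -77.0, 110.2]
tcp_rot: [-180.0, -0.0, -7.5]
ft_force: [0.4, 0.7, 0.4]
finger_gap: 29.6
```

{"method": "apply_moves", "body": {
  "targets": "0 0 0 0 0 .3 1;0 0 0 0 0 .6 1;0 0 0 0 0 .9 1;0 0 0 0 0 1.2 1;0 0 0 0 0 1.4 1"
}}

```text
time: 50.15
tool_pos: [593.0, -76.9, 95.9]
tcp_rot: [-180.0, 0.0, -7.4]
ft_force: [-0.2, -0.5, -0.6]
finger_gap: 29.8
```

{"method": "apply_moves", "body": {
  "targets": "0 0 0 0 0 .1 1;0 0 0 0 0 .2 1;0 0 0 0 0 .3 1;0 0 0 0 0 .3 1;0 0 0 0 0 .3 1"
}}

```text
time: 50.65
tool_pos: [593.9, -76.8, 94.8]
tcp_rot: [-180.0, -0.1, -7.4]
ft_force: [-1.9, 2.5, 7.4]
finger_gap: 29.7
```

{"method": "apply_moves", "body": {
  "targets": "0 0 0 0 0 0 4.6;0 0 0 0 0 0 4.6;0 0 0 0 0 -.5 4.6;0 0 0 0 0 -3 4.6;0 0 0 0 0 -6 4.6"
}}

```text
time: 51.15
tool_pos: [591.7, -76.8, 152.3]
tcp_rot: [-180.0, 0.2, -7.5]
ft_force: [-0.2, -0.4, -0.2]
finger_gap: 46.1
```

{"method": "apply_moves", "body": {
  "targets": "0 0 0 -2 0 -3 4.6;0 0 0 -6 -1 -6 4.6;0 0 0 -10 -2 -6 4.6;0 0 0 -14 -3 -6 4.6;0 0 0 -15.2 -3.8 -6 4.6"
}}

```text
time: 51.65
tool_pos: [444.5, -18.8, 213.3]
tcp_rot: [180.0, 0.0, -7.4]
ft_force: [0.2, -0.4, -0.9]
finger_gap: 46.4
```

Run:
```python
from h import *
for i in range(3): snapshot("wrist")
s=sense();im=save("wrist","w20")
for q in ("bar",):
  for d in place_of("wrist",q): print(q,round(d["confidence"],2),np.round(d["at"]),np.round(onz("wrist",d["at"],0,s)[:2],1))
pl()
a=save("scene","s2"); 
for d in recognise("scene","stopper1")+recognise("scene","flask1"): print(round(d["confidence"],2),np.round(d["at"]))
b=cv2.resize(a[140:320,170:350,::-1],(540,540),interpolation=3)
c=np.hstack([cv2.resize(im[60:360,120:420,::-1],(260,260)),]); b[:0]=0
cv2.imwrite('pics/s2b.png',np.hstack([b,np.pad(c,((0,280),(0,0),(0,0)))]))
```

```text
bar 0.68 [130. 279.] [453.   33.1]
bar 0.32 [131. 411.] [604.6  16.8]
at [448.1 -20.  213.7] [ 1.8e+02 -1.0e-01 -7.4e+00] gap 46.3 F [-0.6  0.5 -0.1] t 51.9
0.82 [366. 406.]
0.75 [251. 284.]
0.72 [236. 257.]
0.64 [281. 432.]
0.6 [262. 436.]
0.59 [222. 236.]
0.91 [259. 258.]
0.69 [270. 282.]
0.63 [242. 239.]
0.6 [189. 230.]
```

View pics/s2b.png

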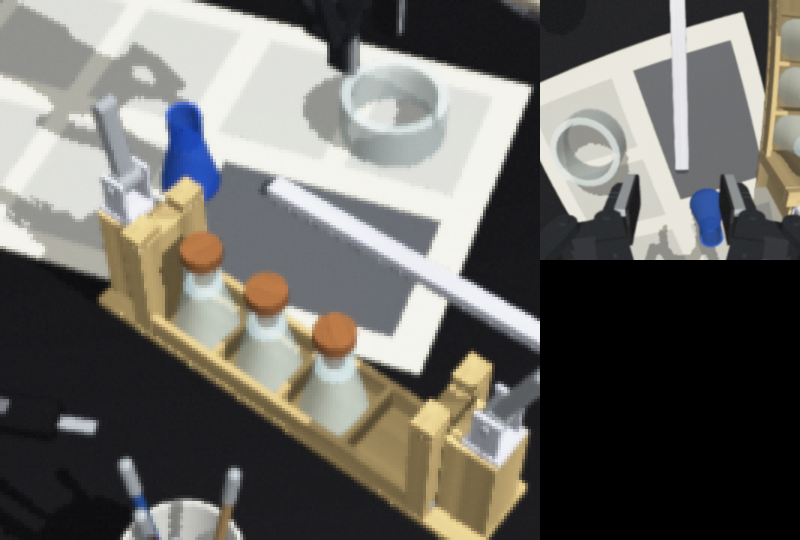

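All three flasks stand stoppered in their pockets. In the inset the bar runs at about column 279, with its near end at about row 256. Next I'll fit the bar's axis.

Run:
```python
from h import *
s=sense();im=cv2.imread('pics/w20.png');hsv=im.min(2)
P=[];rows=[]
for r in range(0,300):
    c=278 if r>40 else 276
    for c0 in (278,274,282):
        if hsv[r,c0]>150:
            a=c0; b=c0
            while hsv[r,a-1]>150:a-=1
            while hsv[r,b+1]>150:b+=1
            if b-a<32: P.append(onz("wrist",(r,(a+b)/2),14,s)[:2]); rows.append((r,a,b))
            break
P=np.array(P);print(rows[0],rows[-1],len(P),np.round(P[[0,-1]],1))
for k in range(0,len(rows),15):print(rows[k],end=' ')
i=(P[:,1]>-130)&(P[:,1]<200)
k=np.polyfit(P[i,1],P[i,0],1);print("x=",k,"yaw",-np.degrees(np.arctan(k[0])),"x at y=33",np.polyval(k,33)); pl()
```

```text
(0, 268, 284) (255, 276, 290) 220 [[ 468.9  173.3]
 [ 439.1 -110.3]]
(0, 268, 284) (15, 269, 285) (30, 269, 285) (45, 269, 286) (60, 270, 286) (75, 270, 287) (90, 271, 287) (141, 272, 289) (156, 273, 289) (171, 273, 289) (186, 274, 290) (201, 274, 290) (216, 275, 290) (231, 275, 291) (246, 276, 291) x= [1.03013334e-01 4.51274485e+02] yaw -5.881483561474108 x at y=33 454.6739249720531
at [447.9 -20.  213.2] [180.    0.   -7.5] gap 45.8 F [ 0.2 -0.2 -0.4] t 52.0
```

{"method": "apply_moves", "body": {
  "targets": "0 0 -.028 -.07 -2 2 4.6;0 0 -.028 -.07 -4 5 4.6;0 0 -.028 -.07 -5.4 8 4.6;0 0 -.028 -.07 -5.4 12 4.6;0 0 -.028 -.07 -5.4 15 4.6"
}}

```text
time: 52.55
tool_pos: [453.1, 34.3, 60.9]
tcp_rot: [180.0, 0.1, -5.8]
ft_force: [0.1, 0.2, -0.4]
finger_gap: 46.0
```

{"method": "apply_moves", "body": {
  "targets": "0 0 0 0 0 1 4.6;0 0 0 0 0 2 4.6;0 0 0 0 0 2.7 4.6;0 0 0 0 0 3 4.6;0 0 0 0 0 3 4.6"
}}

```text
time: 53.05
tool_pos: [454.3, 33.9, 33.9]
tcp_rot: [-180.0, -0.1, -5.9]
ft_force: [-0.4, 0.2, 1.0]
finger_gap: 46.2
```

Run:
```python
from h import *
for i in range(3): snapshot("wrist")
s=sense();im=save("wrist","w21");pl((454.3,33.5,2,-5.9))
for d in place_of("wrist","bar"): print(round(d["confidence"],2),np.round(d["at"]),np.round(onz("wrist",d["at"],0,s)[:2],1))
g=im.min(2)
for r in (120,180,230):
    v=np.where(g[r,255:310]>150)[0]+255; print(r,v.min(),v.max(),np.round(onz("wrist",(r,(v.min()+v.max())/2),14,s)[:2],1))
```

```text
at [454.4  34.   34.2] [-1.8e+02 -1.0e-01 -5.8e+00] gap 46.1 F [-0.4  0.4 -0.3] t 53.2
  turn [-0.    -0.002  0.001] shift [-0.01  0.05  3.22]
0.59 [247. 279.] [453.8  33.4]
0.56 [203. 510.] [615.7  45.5]
120 262 296 [461.9 108.6]
180 263 309 [462.3  77.5]
230 255 306 [456.6  50.1]
```

{"method": "apply_moves", "body": {
  "targets": "0 0 0 0 0 .8 4.6;0 0 0 0 0 1.6 4.6;0 0 0 0 0 2.2 4.6;0 0 0 0 0 2.7 4.6;0 0 0 0 0 2.9 4.6"
}}

```text
time: 53.8
tool_pos: [452.9, 34.1, 3.3]
tcp_rot: [180.0, 0.1, -5.8]
ft_force: [0.1, 0.3, -0.0]
finger_gap: 46.4
```

{"method": "apply_moves", "body": {
  "targets": "0 0 0 0 0 .1 4.6;0 0 0 0 0 .2 3;0 0 0 0 0 .25 1;0 0 0 0 0 .25 .5;0 0 0 0 0 .25 .5",
  "force": 80
}}

```text
time: 54.3
tool_pos: [454.0, 34.0, 2.3]
tcp_rot: [-180.0, -0.0, -5.8]
ft_force: [-2.3, -0.8, 4.8]
finger_gap: 15.4
```

{"method": "apply_moves", "body": {
  "targets": "0 0 0 0 0 0 .5;0 0 0 0 0 0 .5;0 0 0 0 0 0 .5;0 0 0 0 0 0 .5;0 0 0 0 0 0 .5"
}}

```text
time: 54.8
tool_pos: [454.0, 34.0, 2.3]
tcp_rot: [-180.0, -0.0, -5.8]
ft_force: [-1.4, -0.0, 6.1]
finger_gap: 15.7
```

Run:
```python
from h import *
snapshot("wrist");pl((454,33.5,180,-5.9),(500,25,180,-7.5),(603.8,15.3,180,-7.5))
```

```text
at [454.   34.    2.3] [-180.    -0.    -5.8] gap 16.0 F [-1.9 -0.3  5.3] t 54.9
  turn [-0.    -0.001  0.001] shift [  0.02   0.05 -17.77]
  turn [ 0.    -0.     0.028] shift [4.66 0.37 0.  ]
  turn [-0. -0. -0.] shift [10.42 -0.39 -0.  ]
```

{"method": "apply_moves", "body": {
  "targets": "0 0 0 0 0 -1 .5;0 0 0 0 0 -3 .5;0 0 0 0 0 -6 .5;0 0 0 0 0 -9 .5;0 0 0 0 0 -12 .5"
}}

```text
time: 55.35
tool_pos: [453.1, 34.1, 123.0]
tcp_rot: [180.0, 0.0, -5.8]
ft_force: [0.9, 0.1, -2.5]
finger_gap: 15.5
```

{"method": "apply_moves", "body": {
  "targets": "0 0 .007 1 0 -2 .5;0 0 .014 2 .1 -4 .5;0 0 .021 3 .2 -6 .5;0 0 .028 4.6 .3 -6 .5;0 0 .028 4.6 .3 -6 .5"
}}

```text
time: 55.85
tool_pos: [500.5, 26.1, 183.0]
tcp_rot: [-180.0, -0.1, -7.5]
ft_force: [-0.1, -0.5, -1.9]
finger_gap: 15.8
```

Run:
```python
from h import *
for i in range(3): snapshot("wrist")
s=look("w22",("notch_left",111),("notch_right",111),("bar",178))
a=save("top","t3");b=save("scene","s3")
for n in("top","scene"):
  for q in("notch_left","notch_right"):
    for d in place_of(n,q):
      if d["confidence"]>.5: print(n,q,round(d["confidence"],2),np.round(d["at"]),np.round(onz(n,d["at"],111)[:2],1))
pl((603.8,15.8,128,-7.4))
```

```text
notch_left 0.65 [ 35. 434.] [620.2 148.8]
notch_right 0.85 [351. 394.] [ 586.3 -114.2]
bar 0.73 [272. 280.] [498.3  26. ]
top notch_left 0.95 [173. 221.] [621.5 143.8]
top notch_right 0.91 [191. 330.] [ 583.1 -117.8]
scene notch_left 0.89 [272. 317.] [619.  136.4]
scene notch_right 0.64 [209. 223.] [ 577.  -123.9]
at [499.   26.4 181.8] [180.    0.   -7.4] gap 15.5 F [ 0.8  0.4 -2.4] t 56.5
  turn [ 0.     0.    -0.001] shift [10.53 -0.3   5.38]
```

{"method": "apply_moves", "body": {
  "targets": "0 0 0 2.5 -.1 0 .5;0 0 0 5 -.2 0 .5;0 0 0 7.5 -.3 0 .5;0 0 0 9.5 -.34 0 .5;0 0 0 10.5 -.34 0 .5"
}}

```text
time: 57.0
tool_pos: [604.8, 15.9, 181.5]
tcp_rot: [180.0, -0.0, -7.5]
ft_force: [-0.2, 0.0, -2.4]
finger_gap: 15.7
```

{"method": "apply_moves", "body": {
  "targets": "0 0 0 0 0 1 .5;0 0 0 0 0 2.4 .5;0 0 0 0 0 3.8 .5;0 0 0 0 0 4.9 .5;0 0 0 0 0 4.9 .5"
}}

```text
time: 57.5
tool_pos: [601.3, 16.4, 129.6]
tcp_rot: [180.0, 0.3, -7.4]
ft_force: [-0.9, 0.7, -2.0]
finger_gap: 15.5
```

Run:
```python
from h import *
for i in range(3): snapshot("wrist")
im=save("wrist","w23");pl((603.5,16.2,113,-7.4))
b=save("scene","s4")
L=cv2.resize(im[0:130,220:420,::-1],(600,390),interpolation=3)
Rr=cv2.resize(b[180:300,190:360,::-1],(600,424),interpolation=3)
cv2.imwrite('pics/w23b.png',cv2.resize(np.vstack([L,Rr]),(442,600)))
cv2.imwrite('pics/w23c.png',np.hstack([cv2.resize(L,(400,260)),cv2.resize(Rr,(400,260))]))
cv2.imwrite('pics/w23d.png',np.vstack([cv2.resize(im[0:110,200:420,::-1],(600,300),interpolation=3),cv2.resize(b[190:290,180:380,::-1],(600,300),interpolation=3)]))
```

```text
at [604.1  16.1 133.6] [-1.8e+02 -1.0e-01 -7.4e+00] gap 15.6 F [ 0.8 -0.4 -2.8] t 57.7
  turn [-0.    -0.001 -0.001] shift [-0.06  0.    2.06]
```

View pics/w23d.png

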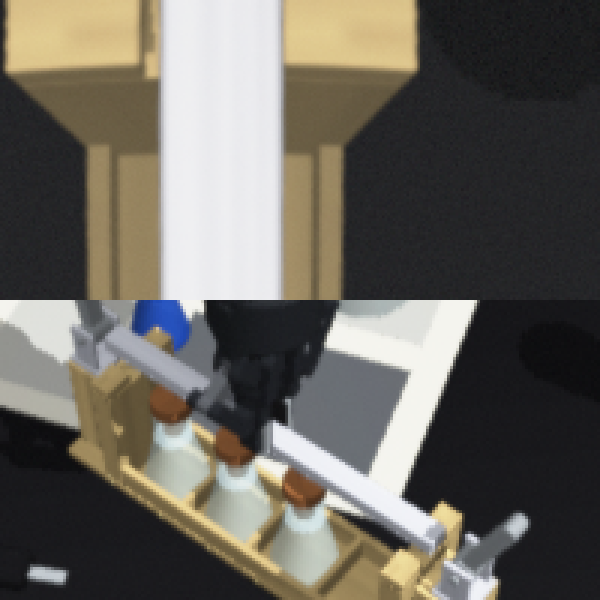

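Run:
```python
from h import *
s=sense();u=lambda a,b:(b/2.727,200+a/2.727)
t=np.radians(-7.4);C=np.array([603.5,16.2])
for a,z in((u(5,72),122),(u(418,72),122),(u(142,50),122),(u(160,50),145.3),(u(283,50),145.3),(u(160,250),145.3),(u(283,250),145.3),(u(87,200),30),(u(344,200),30)):
    p=onz("wrist",a,z,s)[:2]; d=p-C; print(np.round(p,1),"carrier",np.round([d@[np.cos(t),np.sin(t)],d@[-np.sin(t),np.cos(t)]],1))
```

```text
[583.8 142.2] carrier [-35.7 122.4]
[654.6 132.7] carrier [ 35.7 122.1]
[607.9 141.7] carrier [-11.8 125. ]
[611.6 134.9] carrier [ -7.2 118.8]
[629.3 132.6] carrier [ 10.6 118.8]
[607.6 104.8] carrier [-7.3 88.4]
[625.3 102.5] carrier [10.6 88.4]
[582.7 126.2] carrier [-34.7 106.4]
[652.3 117. ] carrier [ 35.4 106.2]
```

{"method": "apply_moves", "body": {
  "targets": "0 0 0 -.16 0 0 .5;0 0 0 -.16 0 .3 .5;0 0 0 -.16 0 .6 .5;0 0 0 -.16 0 .9 .5;0 0 0 -.16 0 1.2 .5"
}}

```text
time: 58.25
tool_pos: [601.9, 16.3, 120.3]
tcp_rot: [180.0, 0.0, -7.5]
ft_force: [0.2, 0.1, -2.1]
finger_gap: 15.7
```

{"method": "apply_moves", "body": {
  "targets": "0 0 0 0 0 .2 .5;0 0 0 0 0 .4 .5;0 0 0 0 0 .6 .5;0 0 0 0 0 .7 .5;0 0 0 0 0 .8 .5"
}}

```text
time: 58.75
tool_pos: [602.0, 16.3, 113.3]
tcp_rot: [180.0, 0.0, -7.4]
ft_force: [-6.0, 0.3, 7.0]
finger_gap: 15.4
```

Run:
```python
from h import *
pl();snapshot("wrist");pl()
```

```text
at [602.   16.3 113.3] [180.    0.   -7.4] gap 15.4 F [-6.   0.3  7. ] t 58.8
at [602.1  16.3 113.3] [180.   -0.   -7.4] gap 15.7 F [-2.1  0.4  1. ] t 58.8
```

{"method": "apply_moves", "body": {
  "targets": "0 0 0 0 0 0 4;0 0 0 0 0 0 4;0 0 0 0 0 0 4;0 0 0 0 0 -2 4;0 0 0 0 0 -4 4"
}}

```text
time: 59.3
tool_pos: [601.4, 16.4, 152.4]
tcp_rot: [180.0, 0.1, -7.4]
ft_force: [0.1, -0.1, 0.3]
finger_gap: 40.1
```

{"method": "apply_moves", "body": {
  "targets": "0 0 0 0 0 -3 3;0 0 0 0 0 -6 1;0 0 0 0 0 -9 0;0 0 0 0 0 -9 0;0 0 0 0 0 -9 0"
}}

```text
time: 59.8
tool_pos: [602.7, 16.3, 243.8]
tcp_rot: [-180.0, -0.1, -7.4]
ft_force: [-0.3, 1.1, -0.4]
finger_gap: 0.2
```

Run:
```python
from h import *
snapshot("wrist");snapshot("wrist");save("wrist","w24");pl()
t=np.radians(-7.4);C=np.array([603.5,16.2]);ex=np.array([np.cos(t),np.sin(t)]);ey=np.array([-np.sin(t),np.cos(t)])
a=save("top","t5");b=save("scene","s5")
for n in("top","scene"):
  for q,y in(("cam_left_tip",188),("cam_right_tip",-188),("bar",0)):
    z=195 if y else 111
    for d in place_of(n,q):
      if d["confidence"]>.4:
        p=onz(n,d["at"],z)[:2]-C; print(n,q,round(d["confidence"],2),np.round(d["at"]),np.round([p@ex,p@ey],1))
```

```text
at [601.3  16.4 241. ] [180.    0.2  -7.4] gap 0.2 F [0.1 0.6 0.5] t 60.0
top cam_left_tip 0.78 [164. 188.] [ -3.7 189.9]
top cam_right_tip 0.54 [296. 192.] [-282.2  136.7]
top bar 0.96 [179. 274.] [5.7 2. ]
scene cam_left_tip 0.75 [266. 352.] [ -0.8 191.9]
scene cam_right_tip 0.56 [177. 206.] [  -4.1 -176. ]
scene bar 0.84 [240. 268.] [-1.  -6.1]
scene bar 0.65 [264. 259.] [56.1 18.1]
```

{"method": "apply_moves", "body": {
  "targets": "0 0 0 0 -4.6 0 0;0 0 0 0 -9.2 0 0;0 0 0 0 -13.8 0 0;0 0 0 0 -18.4 0 0;0 0 0 0 -23 0 0"
}}

```text
time: 60.85
tool_pos: [631.9, 246.2, 242.9]
tcp_rot: [-180.0, -0.0, -7.5]
ft_force: [0.2, -0.8, -0.2]
finger_gap: 0.1
```

{"method": "apply_moves", "body": {
  "targets": "0 0 0 0 0 1 0;0 0 0 0 0 2.5 0;0 0 0 0 0 4 0;0 0 0 0 0 5.5 0;0 0 0 0 0 5.5 0"
}}

```text
time: 61.35
tool_pos: [630.1, 242.5, 183.6]
tcp_rot: [179.9, 0.3, -7.5]
ft_force: [-1.8, -0.7, -0.8]
finger_gap: 0.0
```

```bash
cat >> h.py <<'E'
def car():
    s=sense();t=np.radians(-7.4);p=np.array(s["tool_pos"])-[603.5,16.2,0]
    print("carrier xyz",np.round([p[0]*np.cos(t)+p[1]*np.sin(t),-p[0]*np.sin(t)+p[1]*np.cos(t),p[2]],1),"F",np.round(s["ft_force"],1),s["time"])
E
python3 - <<'E'
from h import *
snapshot("wrist");snapshot("wrist");car()
E
```

```text
carrier xyz [ -1.4 228.8 187. ] F [0.1 0.1 0. ] 61.45
```

{"method": "apply_moves", "body": {
  "targets": "0 0 0 0 1 0 0;0 0 0 0 2 0 0;0 0 0 0 3 0 0;0 0 0 0 3.8 0 0;0 0 0 0 4.6 .1 0"
}}

```text
time: 61.95
tool_pos: [626.2, 198.0, 187.6]
tcp_rot: [-180.0, -0.1, -7.5]
ft_force: [-0.4, 1.4, 1.7]
finger_gap: 0.1
```

{"method": "apply_moves", "body": {
  "targets": "0 0 0 0 1.4 0 0;0 0 0 0 2.8 .4 0;0 0 0 0 4.1 1.2 0;0 0 0 0 5.1 2.2 0;0 0 0 0 5.8 3.5 0"
}}

```text
time: 62.45
tool_pos: [618.5, 139.7, 151.2]
tcp_rot: [180.0, -0.0, -7.5]
ft_force: [1.6, 0.1, 2.2]
finger_gap: 0.1
```

Run:
```python
from h import *
car();snapshot("scene");car()
```

```text
carrier xyz [ -1.  124.4 151.2] F [1.6 0.1 2.2] 62.45
carrier xyz [ -2.3 123.3 147.8] F [ 0.3 -0.8  0.6] 62.5
```

{"method": "apply_moves", "body": {
  "targets": "0 0 0 0 .1 .5 0;0 0 0 0 .2 1 0;0 0 0 0 .3 1.3 0;0 0 0 0 .3 1.5 0;0 0 0 0 .3 1.6 0"
}}

```text
time: 63.0
tool_pos: [618.0, 138.6, 137.0]
tcp_rot: [180.0, -0.0, -7.4]
ft_force: [-8.2, -1.3, 15.1]
finger_gap: 0.1
```

Run:
```python
from h import *
car();snapshot("scene");car();snapshot("scene");car()
for d in place_of("scene","cam_left_tip")+place_of("top","cam_left_tip")[:0]: print(round(d["confidence"],2),np.round(d["at"]),onz("scene",d["at"],131))
```

```text
carrier xyz [ -1.4 123.3 137. ] F [-8.2 -1.3 15.1] 63.0
carrier xyz [ -1.5 123.3 137.1] F [-4.6 -2.2  8.5] 63.05
carrier xyz [ -1.5 123.3 137.1] F [-5.2 -2.4  9. ] 63.1
0.56 [257. 308.] [608.81136104 109.22260355 131.        ]
```

{"method": "apply_moves", "body": {
  "targets": "0 0 0 0 0 .1 0;0 0 0 0 0 .1 0;0 0 0 0 0 -2 0;0 0 0 0 0 -6 0;0 0 0 0 0 -10.4 0"
}}

```text
time: 63.7
tool_pos: [616.8, 138.6, 239.1]
tcp_rot: [180.0, 0.2, -7.4]
ft_force: [1.2, -0.2, 0.7]
finger_gap: 0.1
```

{"method": "apply_moves", "body": {
  "targets": "0 0 0 0 3 0 0;0 0 0 0 7 0 0;0 0 0 0 11 0 0;0 0 0 0 15 0 0;0 0 0 0 17.5 0 0"
}}

```text
time: 64.2
tool_pos: [595.0, -37.4, 239.9]
tcp_rot: [180.0, -0.0, -7.5]
ft_force: [-0.2, -0.1, 0.1]
finger_gap: 0.2
```

{"method": "apply_moves", "body": {
  "targets": "0 0 0 0 3 0 0;0 0 0 0 7 0 0;0 0 0 0 11 0 0;0 0 0 0 15 0 0;0 0 0 0 17.6 0 0"
}}

```text
time: 64.7
tool_pos: [572.1, -212.0, 239.7]
tcp_rot: [180.0, -0.0, -7.5]
ft_force: [0.7, 0.2, 0.5]
finger_gap: 0.0
```

{"method": "apply_moves", "body": {
  "targets": "0 0 0 0 0 1 0;0 0 0 0 0 2.5 0;0 0 0 0 0 4 0;0 0 0 0 0 5.4 0;0 0 0 0 0 5.4 0"
}}

```text
time: 65.2
tool_pos: [570.9, -207.8, 181.8]
tcp_rot: [-179.9, 0.3, -7.4]
ft_force: [-0.5, -0.0, -0.0]
finger_gap: 0.3
```

Run:
```python
from h import *
snapshot("wrist");snapshot("wrist");car();pl()
```

```text
carrier xyz [  -2.  -227.2  185. ] F [ 0.7  0.2 -0. ] 65.3
at [ 572.3 -208.8  185. ] [-1.8e+02  1.0e-01 -7.4e+00] gap 0.1 F [ 0.7  0.2 -0. ] t 65.3
```

Now the mirrored sweep for the right cam.

{"method": "apply_moves", "body": {
  "targets": "0 0 0 .05 -1 0 0;0 0 0 .1 -2 0 0;0 0 0 .1 -3 0 0;0 0 0 .1 -3.8 0 0;0 0 0 .1 -4.4 0 0"
}}

```text
time: 65.8
tool_pos: [579.6, -165.5, 186.4]
tcp_rot: [180.0, -0.1, -7.4]
ft_force: [-0.4, -1.8, 1.9]
finger_gap: -0.2
```

{"method": "apply_moves", "body": {
  "targets": "0 0 0 0 -1.4 0 0;0 0 0 0 -2.8 .4 0;0 0 0 0 -4.1 1.2 0;0 0 0 0 -5.1 2.2 0;0 0 0 0 -5.8 3.5 0"
}}

```text
time: 66.3
tool_pos: [587.2, -107.2, 150.1]
tcp_rot: [-180.0, -0.0, -7.4]
ft_force: [1.4, 0.1, 2.5]
finger_gap: 0.2
```

{"method": "apply_moves", "body": {
  "targets": "0 0 0 0 -.1 .4 0;0 0 0 0 -.2 .8 0;0 0 0 0 -.3 1.1 0;0 0 0 0 -.3 1.3 0;0 0 0 0 -.3 1.4 0"
}}

```text
time: 66.8
tool_pos: [587.0, -106.0, 137.1]
tcp_rot: [-180.0, 0.0, -7.5]
ft_force: [-4.4, 1.5, 7.6]
finger_gap: 0.1
```

Run:
```python
from h import *
car();snapshot("scene");car();snapshot("scene");car()
```

```text
carrier xyz [  -0.6 -123.3  137.1] F [-4.4  1.5  7.6] 66.8
carrier xyz [  -0.6 -123.3  137.1] F [ 0.6 -0.3  0.4] 66.85
carrier xyz [  -0.5 -123.4  137.1] F [-2.2  1.2  2.1] 66.9
```

Contact came at the same height, 137 mm. I'll press a little more, retreat clear, and check.

{"method": "apply_moves", "body": {
  "targets": "0 0 0 0 0 .1 0;0 0 0 0 0 .2 0;0 0 0 0 0 .25 0;0 0 0 0 0 .25 0;0 0 0 0 0 .25 0"
}}

```text
time: 67.4
tool_pos: [587.3, -106.2, 137.0]
tcp_rot: [180.0, -0.1, -7.5]
ft_force: [-10.3, 1.2, 18.1]
finger_gap: 0.0
```

{"method": "apply_moves", "body": {
  "targets": "0 0 0 0 0 -1 0;0 0 0 0 0 -4 0;0 0 0 0 0 -8 0;0 0 0 0 0 -12 0;0 0 0 0 0 -15 0"
}}

```text
time: 67.9
tool_pos: [587.7, -106.2, 287.6]
tcp_rot: [180.0, -0.2, -7.5]
ft_force: [1.5, 0.0, -0.0]
finger_gap: -0.3
```

{"method": "apply_moves", "body": {
  "targets": "0 0 0 -4 0 0 0;0 0 0 -8 0 0 0;0 0 0 -12 0 0 0;0 0 0 -16 0 0 0;0 0 0 -18 0 0 0"
}}

```text
time: 68.4
tool_pos: [406.6, -82.3, 284.5]
tcp_rot: [180.0, -0.0, -7.5]
ft_force: [1.0, 0.4, 0.4]
finger_gap: 0.1
```

Run:
```python
from h import *
b=save("scene","s9");a=save("top","t9");car()
for n in("top","scene"):
  for q in("cam_left_tip","cam_right_tip","cup1"):
    for d in place_of(n,q):
      if d["confidence"]>.4: print(n,q,round(d["confidence"],2),np.round(d["at"]),np.round(onz(n,d["at"],131 if q[1]=='a' else 0)[:2],1))
cv2.imwrite('pics/s9b.png',np.hstack([cv2.resize(b[160:320,180:390,::-1],(500,381),interpolation=3),cv2.resize(a[140:290,160:410,::-1],(300,180),interpolation=3).repeat(1,0)[:,:,:] if False else np.pad(cv2.resize(a[140:240,180:380,::-1],(300,150),interpolation=3),((0,231),(0,0),(0,0)))]))
```

```text
carrier xyz [-181.9 -123.1  285. ] F [ 0.3 -0.9 -1.2] 68.5
top cam_left_tip 0.66 [175. 232.] [612.3 115.8]
top cam_right_tip 0.82 [188. 316.] [585.3 -80.1]
top cup1 0.96 [294. 193.] [319.9 222.1]
top cup1 0.94 [142. 178.] [723.7 274.2]
scene cam_left_tip 0.75 [258. 308.] [610.3 110.5]
scene cam_right_tip 0.51 [214. 232.] [593.2 -86.2]
scene cup1 0.85 [224. 400.] [318.9 222.1]
scene cup1 0.81 [377. 349.] [734.3 276.8]
```

View pics/s9b.png

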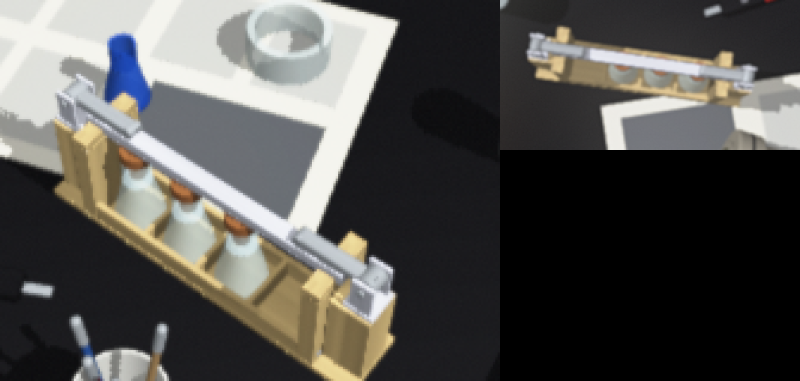

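The bar lies in both notches with both levers flat on it. Three stoppered flasks are underneath, and both cups are still upright. I'm handing in.

```bash
python3 -c "
from bench import *
print(hand_in())"
```

```text
the job is handed in; nothing more can be done
None
```

All three flasks on the table now stand in carrier pockets, each with a stopper pushed home. The bar is in both notches and both cam levers are locked over it, with about 68 s of the 210 s used. The blue and turquoise look-alikes and the two spare stoppers were not handled.

**Last checks:**
- **Scene and top pictures:** they show the flasks upright, the bar in the notches and both levers flat on it.
- **Lever tips:** the top camera puts them at (612, 116) and (585, -80) mm. Locked they should be near (616, 115) and (591, -83) mm. The scene camera's estimates were also within about 8 mm.
- **Lever contact:** each lever stopped at z = 137 mm, which is the locked height.
- **Stoppers:** I felt each one meet the rim, at 6 to 13 N.
- **Cups:** both were found where they started.

**What disagreed:** the scene camera put the notch positions about 10 mm off the wrist camera. I used the wrist view for the bar, and the seating height confirmed it. The networks also returned a few false hits, which I discarded after comparing them with the pictures. No check failed. I did not notice a knocked flask or a loosened grip at any point.

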